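# Feed the job's brackets into the lever feeder

## Robot

A 6-joint arm with a two-finger parallel gripper is mounted at the origin on the work surface. World frame = base frame: x ahead of the robot, y to its left, z up, the work surface at z = 0. Lengths are in m, angles in rad, forces in N, time in s.
With the tool pointing down it reaches from about 0.35 to 0.8 m from the base axis. Payload 7.3 kg.
Tool frame: the origin (TCP) lies at the very end of the fingers, on their centre line; the grasp point (between the pads) lies robot.grasp_offset behind it (robot.grasp_offset is the distance from the TCP to the grasp point, in m); z points along the fingers, y is the direction in which the jaws open and shut (so a half turn about z gives the same grasp; the last joint's range is limited). The gripper opens to 85 mm and grips with 20 to 120 N. Pads are 22 mm wide; open, the fingers measure 114 mm over their backs; the gripper's body (76 mm by 85 mm) begins 54 mm behind the grasp point. The pads swing forward as they close: fully open they stand 13 mm farther back than shut.
Start: joints at [-1.405, 0.342, 1.524, -0, 1.275, -0.146], TCP at [0.161, -0.5, 0.231] pointing down, gripper open.
Joint ranges: [-2.53, 2.53], [-0.77, 2.02], [0.04, 2.7], [-1, 4.14], [0.28, 2.66], [-3.11, 3.11]. Speed limits (rad/s): [2.57, 2.57, 3.14, 3.14, 3.14, 3.14].

## Interface

Orientations are given as a rotation vector (axis times angle).
In Python, from rig import robot gives the robot as it stands.
- The arm moves only by the tool apply_moves, never from a script. Its argument "steps" is a list of rows, each a list of 3 entries, a list of its own where there are three numbers: the shift along the tool's x, y, z in cm, then the turn about the tool's z in rad, then the opening, from 0 (shut) to 1 (fully open). In form: [[[x, y, z], twist, jaw], ...]. A call has 1 to 12 rows; each row shifts and turns the pose as measured when the row begins, along the tool's axes as they then stand; what a row does not reach is not made up. A row lasts 1/8 s, in which the tool goes at most 62.5 mm and 10.7 degrees, less where a joint would pass 70% of its speed; a pose out of reach is approached as far as the arm can. A call with a gripper value outside its range is refused whole. The fingers move at their own pace and stop on an object; "grip_force" is the grip in N (left out, the last holds). Time passes only in rows, so rows that do not move let the fingers close. It gives the time, the measured TCP pose, the force and the opening at its end, in the units of the state.
- robot.get_state(): the state, without advancing time (a new reading comes with each control period).
- robot.capture(name): name is "scene" or "top" or "wrist"; returns a dict with "image" (384x512x3 uint8, red, green, blue), "vertical_fov" (degrees; the focal length in pixels is half the picture's height over the tangent of half this angle, whatever the lens; pixels are square), "cx", "cy" (the principal point, pixels), "dist" ([k1, k2, p1, p2, k3] as OpenCV has them; the pictures are not rectified), "rvec" (rotation vector, rad) and "tvec" (3), from world to camera coordinates, as OpenCV has them; the wrist camera has in their place "T_tool_cam" (4x4, takes a point from camera to tool coordinates, whose origin is the TCP and whose axes are the flange's). Camera axes: x right, y down, z forward; pixel columns grow to the right and rows downward; lengths in m; the calibration is good to about 2 mm. A picture is of the moment at which its call begins: read the wrist's pose just before it. There is no depth.
- robot.hand_in(): hands the job in, once; it reports no verdict.
The state is a dict: "time_s": time; "q": joint angles; "joint_vel": joint speeds; "effort": joint torques, N m; "ee_pos": TCP position; "tool_rot": TCP orientation; "wrist_force": force on the tool from outside, world axes, zero at the start; "torque": the same for the moment, N m; "opening": finger opening in m.
Only numpy, scipy, OpenCV 4.12 (cv2) and the standard library are available. Lean on these libraries where they do the work, as an engineer would, in place of code of your own. Each camera call takes 0.05 s, during which the arm holds its last target.

## Task

First take the angle-iron offcut out of the feeder's loading bay and put it in the scrap tray. Then feed every bracket of the colour shown by the plate in the white frame: one at a time, set it flat in the loading bay with its long side across the trough, swing the red advance lever right to its stop so that the bracket goes fully under the clear tunnel, and let the lever come back to rest. Leave the brackets of the other colour and everything else on the bench where they are.

Things in the scene. Friction and masses are not known exactly. Their poses are not given: they have to be found in the camera images.
- feeder: bench lever feeder, fixed. Origin on the bench top under the middle of its open loading bay; feeds along its own +y. Base plate 130 (x) x 450 x 12 mm; its top is the trough floor. Trough inner width 106 mm (x -53 to 53). Blue gear housing, x -55 to 55, y -175 to -70, top 60 mm above the bench, carries the lever. The base ends at y = 270.
- bay (a point): middle of the loading bay on the trough floor: feeder frame (0, 0, 12) mm; axes as the feeder. The bay is open above, y -37 to +39, with rails only 10 mm high and 8 thick at its sides. At y = -37 stands the aluminium pusher plate, 94 wide, 30 high
- mouth (a point): middle of the tunnel's mouth on the trough floor: feeder frame (0, 39, 12) mm; axes as the feeder. Tunnel y 39 to 257, closed at the end, yellow side walls 8 mm thick, clear roof with underside 68 and top 73 mm above the trough floor. Holds four brackets in a row; each new one pushes the earlier ones on. Fingers do not fit in
- pivot (a point): the lever's vertical pivot axis, feeder frame (0, -115, 62) mm; axes as the feeder. With the lever at rest the arm points from here to 210 degrees counted anticlockwise, seen from above, from the feeder's +x (towards -x and a little -y); at the stop to 150 degrees: the handle moves mostly towards feeder +y
- knob (a point): centre of the top of the red upright lever handle (22 mm diameter, free from 72 to 125 mm above the bench), 130 mm from the pivot axis; moves with the lever
- advance (a joint): sprung advance lever, rad: 0 at rest, 1.05 at its stop, turning clockwise seen from above. Moves the pusher 78 mm per rad, 82 in all, which leaves a bracket's near edge about 6 mm inside the tunnel. A spring returns it when let go: 2 to 8 N at the handle, plus up to 12 N for pushing brackets
- offcut: dark steel angle-iron offcut left lying in the loading bay. Origin under the middle of its flat leg (45 in x, 60 in y, 6 mm thick); upright leg 6 mm thick, 60 long, 45 mm high in all, centred at its own x = -19.5 mm: grip across that leg
- tray: black open scrap tray, fixed, 110 (x) x 160 (y) x 45 mm high, walls and floor 4 to 5 mm; origin under its centre
- jobframe: white square frame flat on the bench, 104 mm outside, 80 mm inside, 6 mm thick; origin at its centre. The colour plate lying inside it tells which colour of bracket this job takes
- plate_blue: blue colour plate 70 x 70 x 8 mm, fixed; origin under its centre; lies in the frame or on the bench 130 mm or more away
- plate_red: red colour plate, same size; lies in the other of those two places
- blue1: blue painted steel weld-on bracket, about 0.33 kg: base plate 90 (x) x 44 (y) x 10 mm with an upright lug in the middle, 12 mm thick in x, 36 mm wide in y, up to 55 mm above the underside; origin under the centre of the plate; a half turn about z leaves it the same. Grip across the lug. None if absent
- red1: red painted steel weld-on bracket, about 0.33 kg: base plate 90 (x) x 44 (y) x 10 mm with an upright lug in the middle, 12 mm thick in x, 36 mm wide in y, up to 55 mm above the underside; origin under the centre of the plate; a half turn about z leaves it the same. Grip across the lug. None if absent
- blue2: blue painted steel weld-on bracket, about 0.33 kg: base plate 90 (x) x 44 (y) x 10 mm with an upright lug in the middle, 12 mm thick in x, 36 mm wide in y, up to 55 mm above the underside; origin under the centre of the plate; a half turn about z leaves it the same. Grip across the lug. None if absent
- red2: red painted steel weld-on bracket, about 0.33 kg: base plate 90 (x) x 44 (y) x 10 mm with an upright lug in the middle, 12 mm thick in x, 36 mm wide in y, up to 55 mm above the underside; origin under the centre of the plate; a half turn about z leaves it the same. Grip across the lug. None if absent
- blue3: blue painted steel weld-on bracket, about 0.33 kg: base plate 90 (x) x 44 (y) x 10 mm with an upright lug in the middle, 12 mm thick in x, 36 mm wide in y, up to 55 mm above the underside; origin under the centre of the plate; a half turn about z leaves it the same. Grip across the lug. None if absent
- red3: red painted steel weld-on bracket, about 0.33 kg: base plate 90 (x) x 44 (y) x 10 mm with an upright lug in the middle, 12 mm thick in x, 36 mm wide in y, up to 55 mm above the underside; origin under the centre of the plate; a half turn about z leaves it the same. Grip across the lug. None if absent
- blue4: blue painted steel weld-on bracket, about 0.33 kg: base plate 90 (x) x 44 (y) x 10 mm with an upright lug in the middle, 12 mm thick in x, 36 mm wide in y, up to 55 mm above the underside; origin under the centre of the plate; a half turn about z leaves it the same. Grip across the lug. None if absent
- red4: red painted steel weld-on bracket, about 0.33 kg: base plate 90 (x) x 44 (y) x 10 mm with an upright lug in the middle, 12 mm thick in x, 36 mm wide in y, up to 55 mm above the underside; origin under the centre of the plate; a half turn about z leaves it the same. Grip across the lug. None if absent
- can: bystander, loose: green-labelled can 66 mm diameter, 120 high
- jar: bystander, loose: jar 64 mm diameter, 90 high
- wrench: bystander, loose: wrench 180 mm long
- hammer: bystander, loose: hammer 260 mm long
- brush: bystander, loose: brush 160 mm long
There are look-alikes about, which are no part of the job. Leave any turquoise look-alike of the blue3 alone. Several things have the shape of the offcut; the one meant has the colours described above.

How it is judged:
On the way, in this order (a step that is already met when the one before it is completed fails the run):
1. the angle-iron offcut lies in the scrap tray (x of offcut in the frame of tray between -0.05 and 0.05 m and y of offcut in the frame of tray between -0.075 and 0.075 m and height (world z) of offcut below 0.045 m and linear speed of offcut below 0.02 m/s), for 0.2 s.
2. the advance lever is swung to its stop, first time (value of joint advance above 0.98 rad), for 0.05 s.
3. the advance lever is back at rest, first time (value of joint advance below 0.12 rad), for 0.1 s.
4. the advance lever is swung to its stop, second time (value of joint advance above 0.98 rad), for 0.05 s.
5. the advance lever is back at rest, second time (value of joint advance below 0.12 rad), for 0.1 s.
6. the advance lever is swung to its stop, third time (value of joint advance above 0.98 rad), for 0.05 s.
7. the advance lever is back at rest, third time (value of joint advance below 0.12 rad), for 0.1 s.
At the end, for the whole second after the job is handed in: Framed-colour brackets flat, still, wholly in the tunnel (feeder y 61 to 262 mm, x within 20); the others upright within 80 mm of their start; lever under 0.12 rad; offcut in the tray. Lever went to its stop (over 0.98) and back three times or more after the offcut was in the tray (all of step 1 and ((horizontal distance between plate_blue and jobframe below 0.04 m and (y of blue1 in the frame of feeder between 0.061 and 0.262 m and x of blue1 in the frame of feeder between -0.02 and 0.02 m and z of blue1 in the frame of feeder below 0.018 m and angle between blue1's own z axis and vertical below 0.1 rad and linear speed of blue1 below 0.02 m/s) and (y of blue2 in the frame of feeder between 0.061 and 0.262 m and x of blue2 in the frame of feeder between -0.02 and 0.02 m and z of blue2 in the frame of feeder below 0.018 m and angle between blue2's own z axis and vertical below 0.1 rad and linear speed of blue2 below 0.02 m/s) and (y of blue3 in the frame of feeder between 0.061 and 0.262 m and x of blue3 in the frame of feeder between -0.02 and 0.02 m and z of blue3 in the frame of feeder below 0.018 m and angle between blue3's own z axis and vertical below 0.1 rad and linear speed of blue3 below 0.02 m/s) and (y of blue4 in the frame of feeder between 0.061 and 0.262 m and x of blue4 in the frame of feeder between -0.02 and 0.02 m and z of blue4 in the frame of feeder below 0.018 m and angle between blue4's own z axis and vertical below 0.1 rad and linear speed of blue4 below 0.02 m/s) and (distance of red1 from where it was at the start of the episode below 0.08 m and angle between red1's own z axis and vertical below 0.1 rad) and (distance of red2 from where it was at the start of the episode below 0.08 m and angle between red2's own z axis and vertical below 0.1 rad) and (distance of red3 from where it was at the start of the episode below 0.08 m and angle between red3's own z axis and vertical below 0.1 rad) and (distance of red4 from where it was at the start of the episode below 0.08 m and angle between red4's own z axis and vertical below 0.1 rad)) or (horizontal distance between plate_red and jobframe below 0.04 m and (y of red1 in the frame of feeder between 0.061 and 0.262 m and x of red1 in the frame of feeder between -0.02 and 0.02 m and z of red1 in the frame of feeder below 0.018 m and angle between red1's own z axis and vertical below 0.1 rad and linear speed of red1 below 0.02 m/s) and (y of red2 in the frame of feeder between 0.061 and 0.262 m and x of red2 in the frame of feeder between -0.02 and 0.02 m and z of red2 in the frame of feeder below 0.018 m and angle between red2's own z axis and vertical below 0.1 rad and linear speed of red2 below 0.02 m/s) and (y of red3 in the frame of feeder between 0.061 and 0.262 m and x of red3 in the frame of feeder between -0.02 and 0.02 m and z of red3 in the frame of feeder below 0.018 m and angle between red3's own z axis and vertical below 0.1 rad and linear speed of red3 below 0.02 m/s) and (y of red4 in the frame of feeder between 0.061 and 0.262 m and x of red4 in the frame of feeder between -0.02 and 0.02 m and z of red4 in the frame of feeder below 0.018 m and angle between red4's own z axis and vertical below 0.1 rad and linear speed of red4 below 0.02 m/s) and (distance of blue1 from where it was at the start of the episode below 0.08 m and angle between blue1's own z axis and vertical below 0.1 rad) and (distance of blue2 from where it was at the start of the episode below 0.08 m and angle between blue2's own z axis and vertical below 0.1 rad) and (distance of blue3 from where it was at the start of the episode below 0.08 m and angle between blue3's own z axis and vertical below 0.1 rad) and (distance of blue4 from where it was at the start of the episode below 0.08 m and angle between blue4's own z axis and vertical below 0.1 rad))) and value of joint advance below 0.12 rad); the robot touches nothing.
It fails at once if a bystander is moved more than 50 mm (distance of any of can, jar, wrench, hammer, brush from where it was at the start of the episode above 0.05 m).
Of blue1, blue2, blue3, blue4 only 3 to 4 are there at a start; the rules pass over those that are not, and their reading is None.
Of red1, red2, red3, red4 only 3 to 4 are there at a start; the rules pass over those that are not, and their reading is None.
At some moment in a run one of blue1, red1, blue2, red2, blue3, red3, blue4, red4 may be knocked a few centimetres aside while the robot is not near it.
Once in a run the grip may slacken for a moment while it holds something.
It also fails if it takes over 210 s, if anything falls off the work surface, if the arm or the gripper's body presses on something with over 40 N, if the wrist force passes 120 N, or if a joint passes its speed limit or range.

## Working session

There is one attempt and no reset: what is moved stays moved. The work goes in short steps, Python scripts to look and compute and a tool call to move; the robot and the scene stay as the last step left them, time stands still between calls to the robot, and variables do not carry over. Pictures are saved under pics/ and viewed, and the job is handed in when it is done.

Besides the shell and the picture viewer there is one more tool, called in YAML: its name, and indented under it one key for each argument. apply_moves: Moves the arm, as the interface text tells. Its arguments: {"type":"object","properties":{"steps":{"type":"array"},"grip_force":{"type":"number"}},"required":["steps"]}

```bash
ls; mkdir -p pics; cat > h.py <<'E'
import numpy as np, cv2
from rig import robot
def K(c):
    f=192/np.tan(np.radians(c['vertical_fov'])/2)
    return np.array([[f,0,c['cx']],[0,f,c['cy']],[0,0,1.]])
def snap(name,fn=None):
    s=robot.get_state()
    c=robot.capture(name)
    if name=='wrist':
        T=np.eye(4);T[:3,:3]=cv2.Rodrigues(np.array(s['tool_rot'],float))[0];T[:3,3]=s['ee_pos']
        M=np.linalg.inv(T@np.array(c['T_tool_cam']))
        c['R'],c['t']=M[:3,:3],M[:3,3]
    else:
        c['R']=cv2.Rodrigues(np.array(c['rvec'],float))[0];c['t']=np.array(c['tvec'],float).ravel()
    if fn: cv2.imwrite('pics/'+fn+'.png',c['image'][:,:,::-1])
    return c
def ray(c,uv):
    p=cv2.undistortPoints(np.array([[uv]],float),K(c),np.array(c['dist'],float))[0,0]
    return -c['R'].T@c['t'], c['R'].T@np.array([p[0],p[1],1])
def onz(c,uv,z):
    o,d=ray(c,uv); return o+d*(z-o[2])/d[2]
def proj(c,P):
    return cv2.projectPoints(np.array(P,float).reshape(-1,1,3),cv2.Rodrigues(c['R'])[0],c['t'],K(c),np.array(c['dist'],float))[0][:,0]
def tri(c1,u1,c2,u2):
    o1,d1=ray(c1,u1);o2,d2=ray(c2,u2)
    A=np.c_[d1,-d2];x=np.linalg.lstsq(A,o2-o1,rcond=None)[0]
    return (o1+d1*x[0]+o2+d2*x[1])/2, np.linalg.norm(o1+d1*x[0]-o2-d2*x[1])
E
python3 - <<'E'
from h import *
for n in ['scene','top','wrist']:
    c=snap(n,n+'0')
    cv2.imwrite(f'pics/{n}0.png',cv2.resize(c['image'][:,:,::-1],(800,600),interpolation=cv2.INTER_CUBIC))
    print(n,-c['R'].T@c['t'],c['vertical_fov'],c['dist'])
print(robot.get_state(),robot.grasp_offset)
E
```

```text
pics
scene [ 1.65893981 -0.33077761  0.96232879] 45.62951286594485 [-0.16790697  0.          0.          0.          0.        ]
top [ 0.37716257 -0.08445576  1.39063051] 42.19507643860068 [-0.19903435  0.          0.          0.          0.        ]
wrist [ 0.23935854 -0.47273721  0.37307105] 63.30514029573602 [-0.02995094  0.          0.          0.          0.        ]
{'time_s': 0.15, 'q': array([-1.40498740e+00,  3.42587837e-01,  1.52476218e+00, -1.74088108e-05,
        1.27538734e+00, -1.46012213e-01]), 'joint_vel': array([-0.00030188, -0.00251916, -0.0020035 ,  0.001098  , -0.00107367,
       -0.0007166 ]), 'effort': array([ 1.22830166e-03, -4.33906031e+01, -2.46148521e+01, -1.30851413e-04,
        5.71564335e-03,  2.23959283e-06]), 'ee_pos': array([ 0.16102929, -0.49939964,  0.23078491]), 'tool_rot': array([-3.10235501e+00, -4.87655695e-01,  4.39372528e-05]), 'wrist_force': array([-0.47817951,  0.46298896, -0.41025356]), 'torque': array([-0.02456835, -0.03378753, -0.00443965]), 'opening': 0.08566450158443006} 0.0187
```

View pics/top0.png

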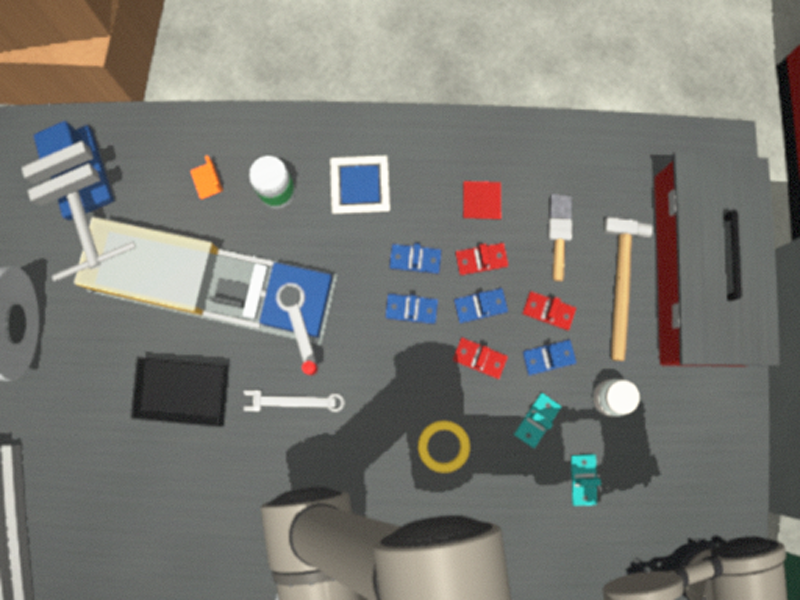

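View pics/scene0.png

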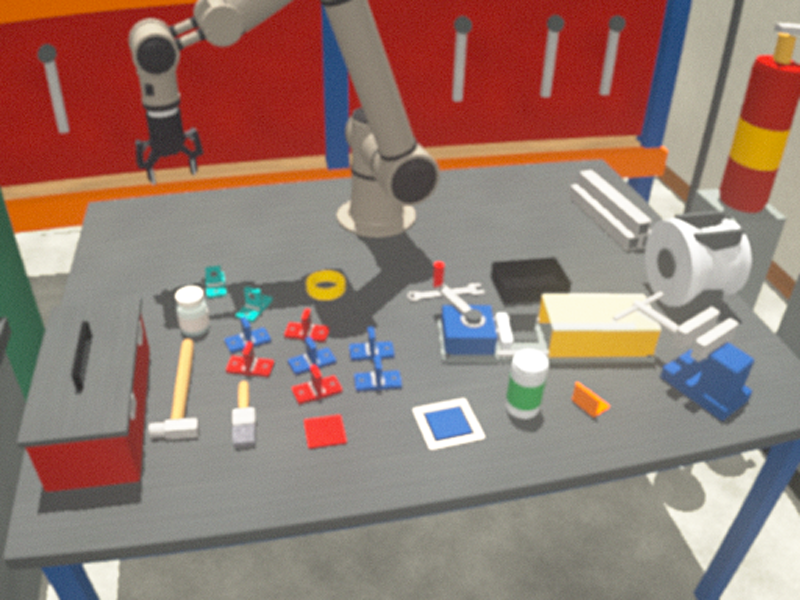

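View pics/wrist0.png

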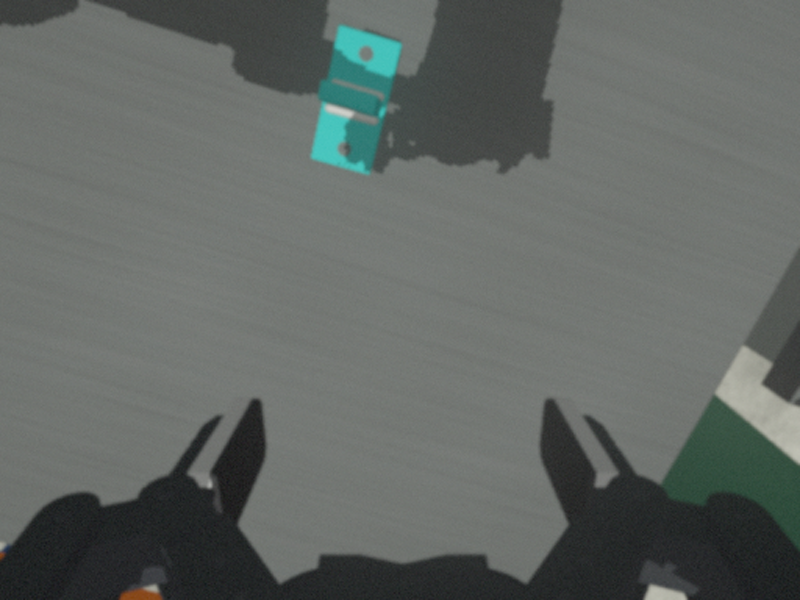

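The frame holds the blue plate, so the job is blue. Look-alikes in the top view at 800x600:

- **Blue brackets:** (415,258), (411,308), (482,305) and (550,357) are blue. (538,420) and (585,480) are turquoise and stay.
- **Offcut:** the dark angle in the bay at (232,290). The orange one at (207,178) stays. The blue machine at (75,165) and the blue housing are not brackets.

```bash
python3 - <<'E'
from h import *
c=snap('top'); im=c['image'][:,:,::-1]
cv2.imwrite('pics/feed.png',cv2.resize(im[130:250,40:220],None,fx=4.4,fy=4.4,interpolation=cv2.INTER_CUBIC))
c2=snap('scene'); im2=c2['image'][:,:,::-1]
cv2.imwrite('pics/feeds.png',cv2.resize(im2[155:245,255:435],None,fx=4.4,fy=4.4,interpolation=cv2.INTER_CUBIC))
hsv=cv2.cvtColor(np.ascontiguousarray(im),cv2.COLOR_BGR2HSV)
for nm,lo,hi in [('blue',(100,120,50),(125,255,255)),('red',(0,150,80),(8,255,255)),('teal',(80,90,50),(97,255,255))]:
    m=cv2.inRange(hsv,lo,hi)
    m=cv2.morphologyEx(m,cv2.MORPH_CLOSE,np.ones((5,5)))
    n,l,st,ce=cv2.connectedComponentsWithStats(m)
    for i in range(1,n):
        if 150<st[i,4]<1500:
            ct=cv2.findContours((l==i).astype(np.uint8),0,1)[0][0]
            pts=np.array([onz(c,p[0],.01)[:2] for p in ct])
            r=cv2.minAreaRect((pts*1000).astype(np.float32))
            b=cv2.boxPoints(r); e=b[1]-b[0];e2=b[2]-b[1]
            if np.linalg.norm(e2)>np.linalg.norm(e): e=e2
            print(nm,(ce[i]*1.5625).round(),st[i,4],np.round(r[0]),np.round(r[1]),'long yaw',np.round(np.degrees(np.arctan2(e[1],e[0]))%180,1))
E
```

```text
blue [ 75. 158.] 835 [813. 538.] [195. 114.] long yaw 23.2
blue [359. 184.] 533 [781. -16.] [68. 67.] long yaw 4.9
blue [415. 258.] 484 [ 647. -121.] [89. 48.] long yaw 85.3
blue [297. 297.] 1086 [566.  93.] [108. 114.] long yaw 168.7
blue [480. 305.] 481 [ 563. -240.] [44. 89.] long yaw 104.6
blue [411. 308.] 492 [ 554. -116.] [88. 45.] long yaw 84.9
blue [549. 356.] 455 [ 471. -365.] [43. 89.] long yaw 104.6
red [795.  89.] 299 [ 997. -883.] [ 27. 256.] long yaw 172.9
red [666. 267.] 1335 [ 653. -590.] [383.  37.] long yaw 0.2
red [481. 199.] 546 [ 758. -242.] [68. 66.] long yaw 1.7
red [481. 258.] 480 [ 649. -241.] [48. 89.] long yaw 101.8
red [549. 310.] 481 [ 557. -366.] [88. 48.] long yaw 71.6
red [480. 357.] 491 [ 467. -240.] [89. 44.] long yaw 68.3
teal [537. 420.] 553 [ 357. -346.] [51. 92.] long yaw 147.4
teal [584. 479.] 557 [ 252. -433.] [93. 54.] long yaw 4.4
```

View pics/feed.png

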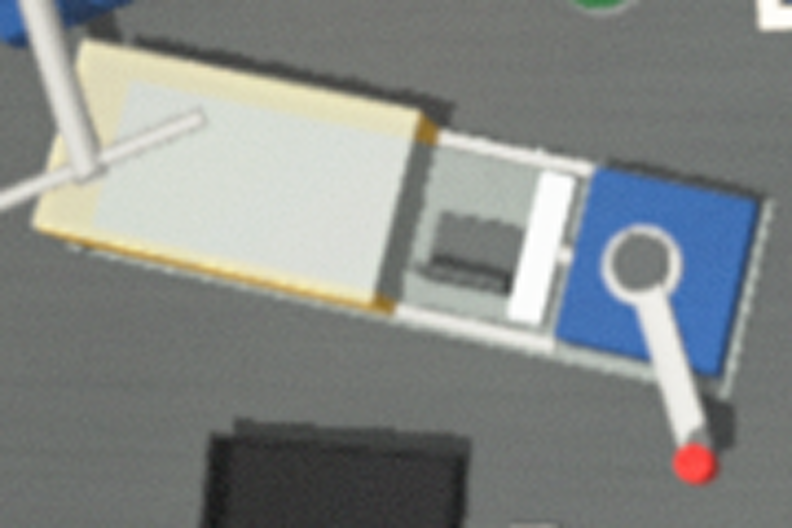

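View pics/feeds.png

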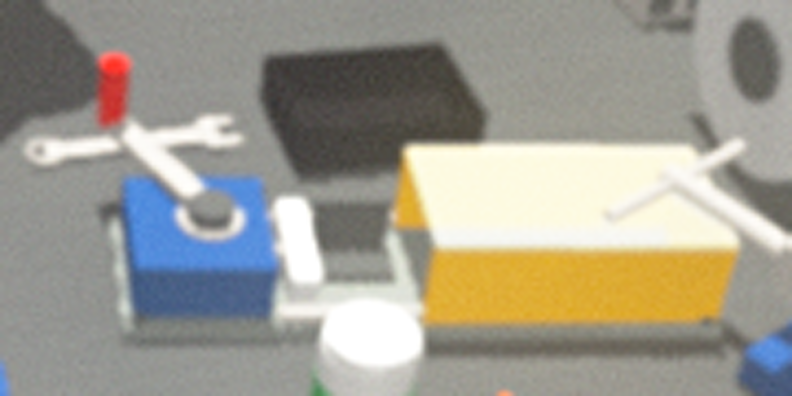

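```bash
cat >> h.py <<'E'
def fit2(F,W):
    F=np.array(F,float);W=np.array(W,float);a=F-F.mean(0);b=W-W.mean(0)
    th=np.arctan2((a[:,0]*b[:,1]-a[:,1]*b[:,0]).sum(),(a*b).sum())
    R=np.array([[np.cos(th),-np.sin(th)],[np.sin(th),np.cos(th)]]);t=W.mean(0)-R@F.mean(0)
    return th,t,(W-(F@R.T+t))
E
python3 - <<'E'
from h import *
c=snap('top')
g=lambda u,v,z:onz(c,((u+.5)/4.4-.5+40,(v+.5)/4.4-.5+130),z)[:2]*1000
P=[(597,167,.06,55,-70),(760,200,.06,55,-175),(717,377,.06,-55,-175),(555,343,.06,-55,-70),
(85,40,.085,61,257),(430,112,.085,61,39),(380,300,.085,-61,39),(33,230,.085,-61,257)]
W=[g(*p[:3]) for p in P];F=[p[3:] for p in P]
for s in (slice(0,4),slice(4,8),slice(0,8)):
    th,t,r=fit2(F[s],W[s]);print(np.degrees(th),t,r.round(1).tolist())
R=np.array([[np.cos(th),-np.sin(th)],[np.sin(th),np.cos(th)]])
k=g(695,463,.125);print('knob',k,R.T@(k-t)); h=g(642,262,.07);print('hub',R.T@(h-t))
for q in [(430,265),(510,290),(415,270),(520,225),(440,212)]: print(q,R.T@(g(*q,.02)-t))
for q in [(465,275)]: print(q,g(*q,.045),R.T@(g(*q,.045)-t))
# tray, top rim z .045
for q in [(212,435),(470,437),(455,528+30)]: print('tray',g(*q,.045))
for q in [(136,355),(229,360),(225,426),(132,417)]: print('tray2',onz(c,(q[0]/1.5625,q[1]/1.5625),.045))
E
```

```text
-10.884821718412907 [581.652994   206.39214893] [[0.5, -1.2], [1.7, -0.1], [-0.4, 1.9], [-1.7, -0.6]]
-10.62352216167314 [585.70774384 207.93828526] [[1.6, 5.5], [-2.1, -7.5], [0.9, -5.4], [-0.3, 7.4]]
-11.208651537063728 [583.27809027 207.24199697] [[-0.7, -1.8], [1.1, -0.9], [-1.1, 0.5], [-3.0, -1.8], [1.5, 7.3], [0.1, -6.2], [2.8, -5.2], [-0.6, 8.0]]
knob [438.20790851  51.55551116] [-112.04036249 -180.91599342]
hub [   1.74586255 -114.87251941]
(430, 265) [-23.9621125   26.02078428]
(510, 290) [-28.37100859 -28.49578699]
(415, 270) [-29.19066002  34.78109664]
(520, 225) [ 13.59314762 -24.72600317]
(440, 212) [10.65420223 28.10040966]
(465, 275) [555.57275255 208.90039571] [-27.49924464  -3.75866587]
tray [450.82777282 366.85391708]
tray [454.40504441 201.01945742]
tray [379.34896968 207.41613824]
tray2 [0.45429295 0.36923355 0.045     ]
tray2 [0.45040889 0.20049216 0.045     ]
tray2 [0.33556708 0.20310722 0.045     ]
tray2 [0.34480815 0.37125226 0.045     ]
```

```bash
cat >> h.py <<'E'
FT=np.radians(-11.0);FO=np.array([.5825,.2070])
def f2w(x,y):
    c,s=np.cos(FT),np.sin(FT);return np.array([c*x-s*y,s*x+c*y])/1000+FO
def w2f(p):
    c,s=np.cos(FT),np.sin(FT);d=(np.array(p)[:2]-FO)*1000;return np.array([c*d[0]+s*d[1],-s*d[0]+c*d[1]])
def phi(s):
    R=cv2.Rodrigues(np.array(s['tool_rot'],float))[0];return np.degrees(np.arctan2(R[1,0],R[0,0]))
def plan(legs,start=None):
    """legs: (x,y,z,phi deg) ; prints rows"""
    s=robot.get_state()
    p=np.array(s['ee_pos'],float);f=phi(s)
    print('t %.1f now'%s['time_s'],p.round(4),round(f,1),'open',round(s['opening'],4),'F',np.round(s['wrist_force'],1))
    for L in legs:
        q=np.array(L[:3]);d=((L[3]-f+180)%360)-180
        n=max(1,int(np.ceil(np.linalg.norm(q-p)/.058)),int(np.ceil(abs(d)/10)))
        print('->',np.round(L,3),n)
        for i in range(n):
            a=np.radians(f);dw=(q-p)/n
            dx=dw[0]*np.cos(a)+dw[1]*np.sin(a);dy=dw[0]*np.sin(a)-dw[1]*np.cos(a)
            print('  [[%.2f,%.2f,%.2f],%.3f,J],'%(dx*100,dy*100,-dw[2]*100,-np.radians(d/n)))
            f+=d/n
        p=q
E
python3 - <<'E'
from h import *
b=f2w(0,-75);print(b)
plan([(b[0],b[1],.25,79)])
E
```

```text
[0.56818933 0.13337796]
t 0.3 now [ 0.1611 -0.4996  0.2311] 17.9 open 0.0852 F [ 0.4  0.5 -0.2]
-> [ 0.568  0.133  0.25  79.   ] 13
  [[4.47,-3.67,-0.15],-0.082,J],
  [[4.76,-3.29,-0.15],-0.082,J],
  [[5.01,-2.89,-0.15],-0.082,J],
  [[5.23,-2.47,-0.15],-0.082,J],
  [[5.42,-2.03,-0.15],-0.082,J],
  [[5.57,-1.58,-0.15],-0.082,J],
  [[5.68,-1.12,-0.15],-0.082,J],
  [[5.75,-0.65,-0.15],-0.082,J],
  [[5.79,-0.18,-0.15],-0.082,J],
  [[5.78,0.30,-0.15],-0.082,J],
  [[5.74,0.77,-0.15],-0.082,J],
  [[5.66,1.24,-0.15],-0.082,J],
  [[5.53,1.70,-0.15],-0.082,J],
```

apply_moves:
  steps:
    - [[4.5,-3.7,-0.2],-0.08,1]
    - [[4.8,-3.3,-0.2],-0.08,1]
    - [[5,-2.9,-0.2],-0.08,1]
    - [[5.2,-2.5,-0.2],-0.08,1]
    - [[5.4,-2,-0.2],-0.08,1]
    - [[5.6,-1.6,-0.2],-0.08,1]
    - [[5.7,-1.1,-0.2],-0.08,1]
    - [[5.7,-0.6,-0.2],-0.08,1]
    - [[5.8,-0.2,-0.2],-0.08,1]
    - [[5.8,0.3,-0.2],-0.08,1]
    - [[5.7,0.8,-0.2],-0.08,1]
    - [[5.7,1.2,-0.2],-0.08,1]

```text
time_s: 1.8
ee_pos: [0.547, 0.1, 0.2565]
tool_rot: [2.501, 1.892, 0.004]
wrist_force: [1.2, -0.0, -0.4]
opening: 0.0858
```

```bash
python3 - <<'E'
from h import *
b=f2w(0,-75)
plan([(b[0],b[1],.25,79)])
E
```

```text
t 1.8 now [0.547  0.1    0.2565] 74.2 open 0.0858 F [ 1.2 -0.  -0.4]
-> [ 0.568  0.133  0.25  79.   ] 1
  [[3.79,1.13,0.65],-0.083,J],
```

Tracking is excellent.

apply_moves:
  steps:
    - [[3.8,1.1,0.6],-0.08,1]
    - [[0,0,0],0,1]

```text
time_s: 2.05
ee_pos: [0.5695, 0.1384, 0.2494]
tool_rot: [2.415, 2.0, 0.004]
wrist_force: [-0.2, -0.3, -0.1]
opening: 0.0857
```

```bash
python3 - <<'E'
from h import *
plan([])
c=snap('wrist')
cv2.imwrite('pics/w1.png',cv2.resize(c['image'][:,:,::-1],(800,600),interpolation=cv2.INTER_CUBIC))
for P in [(0,0,.012),(53,39,.012),(-53,39,.012),(53,-37,.012),(-112.6,-180,.125)]:
    w=f2w(*P[:2]);print(P,proj(c,[w[0],w[1],P[2]])*1.5625)
E
```

```text
t 2.0 now [0.5695 0.1384 0.2494] 79.3 open 0.0857 F [-0.2 -0.3 -0.1]
(0, 0, 0.012) [[401.72359899 157.74622167]]
(53, 39, 0.012) [[474.85943404 102.55296307]]
(-53, 39, 0.012) [[328.88399273 101.79658438]]
(53, -37, 0.012) [[469.95279855 207.74873334]]
(-112.6, -180, 0.125) [[228.35377237 453.10063516]]
```

View pics/w1.png

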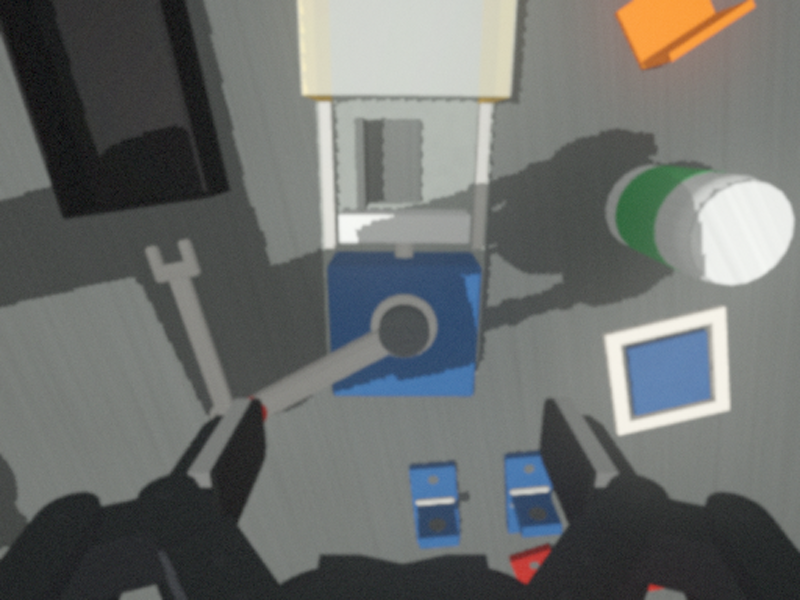

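```bash
python3 - <<'E'
from h import *
c=snap('wrist')
cv2.imwrite('pics/w1c.png',cv2.resize(c['image'][50:170,190:330,::-1],None,fx=5,fy=5,interpolation=cv2.INTER_CUBIC))
for q in [(357,118,.057),(367,118,.057),(357,207,.057),(367,207,.057),(422,120,.018),(422,203,.018)]:
    w=onz(c,(q[0]/1.5625,q[1]/1.5625),q[2]);print(q,w[:2].round(4),w2f(w).round(1))
for q in [(331,104,.022),(478,104,.022),(333,243,.022),(474,243,.022),(405,330,.075)]:
    w=onz(c,(q[0]/1.5625,q[1]/1.5625),q[2]);print(q,w[:2].round(4),w2f(w).round(1))
E
```

```text
(357, 118, 0.057) [0.5587 0.2372] [-29.1  25.2]
(367, 118, 0.057) [0.565 0.236] [-22.7  25.2]
(357, 207, 0.057) [0.5463 0.1814] [-30.6 -32. ]
(367, 207, 0.057) [0.553  0.1802] [-23.8 -32. ]
(422, 120, 0.018) [0.6017 0.229 ] [14.6 25.3]
(422, 203, 0.018) [0.5912 0.1705] [ 15.5 -34.2]
(331, 104, 0.022) [0.5401 0.2516] [-50.2  35.7]
(478, 104, 0.022) [0.6424 0.2321] [54.  36.1]
(333, 243, 0.022) [0.5183 0.154 ] [-52.9 -64.3]
(474, 243, 0.022) [0.6252 0.1334] [ 56.  -64.1]
(405, 330, 0.075) [0.5628 0.0936] [   2.3 -115.1]
```

View pics/w1c.png

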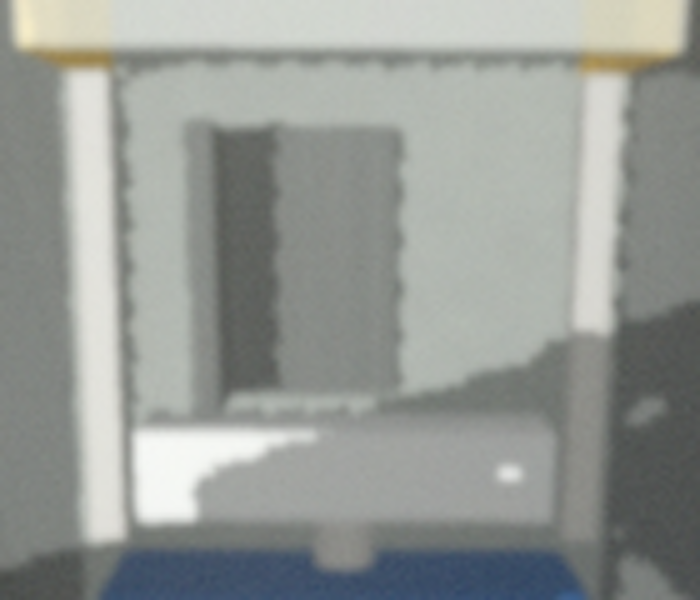

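```bash
sed -i 's/FO=np.array(.*/FO=np.array([.5843,.2067])/' h.py; python3 - <<'E'
from h import *
plan([(.5558,.2087,.11,79),(.5558,.2087,.03,79)])
E
```

```text
t 2.1 now [0.5688 0.1361 0.2504] 79.1 open 0.0852 F [-0.7  0.3 -0.3]
-> [ 0.556  0.209  0.11  79.   ] 3
  [[2.29,-0.89,4.68],0.000,J],
  [[2.29,-0.89,4.68],0.000,J],
  [[2.29,-0.89,4.68],0.000,J],
-> [5.56e-01 2.09e-01 3.00e-02 7.90e+01] 2
  [[0.00,0.00,4.00],-0.000,J],
  [[0.00,0.00,4.00],-0.000,J],
```

apply_moves:
  steps:
    - [[2.3,-0.9,4.7],0,0.5]
    - [[2.3,-0.9,4.7],0,0.5]
    - [[2.3,-0.9,4.7],0,0.5]
    - [[0,0,0],0,0.5]
  grip_force: 60

```text
time_s: 2.65
ee_pos: [0.5569, 0.2038, 0.109]
tool_rot: [2.425, 1.98, 0.009]
wrist_force: [0.3, -0.9, 0.4]
opening: 0.0428
```

```bash
python3 - <<'E'
from h import *
plan([(.5558,.2087,.03,79)])
E
```

```text
t 2.6 now [0.5569 0.2038 0.109 ] 78.5 open 0.0428 F [ 0.3 -0.9  0.4]
-> [5.56e-01 2.09e-01 3.00e-02 7.90e+01] 2
  [[0.23,-0.10,3.95],-0.005,J],
  [[0.23,-0.10,3.95],-0.005,J],
```

apply_moves:
  steps:
    - [[0.2,-0.1,3.9],0,0.5]
    - [[0.2,-0.1,3.9],0,0.5]
    - [[0,0,0],0,0]
    - [[0,0,0],0,0]
    - [[0,0,0],0,0]
    - [[0,0,-3],0,0]
    - [[0,0,-4],0,0]
  grip_force: 60

```text
time_s: 3.52
ee_pos: [0.5616, 0.2017, 0.1131]
tool_rot: [2.427, 1.965, 0.027]
wrist_force: [-0.0, 0.7, -2.2]
opening: 0.0043
```

```bash
python3 - <<'E'
from h import *
plan([])
c=snap('wrist')
cv2.imwrite('pics/w2.png',cv2.resize(c['image'][:,:,::-1],(640,480),interpolation=cv2.INTER_CUBIC))
E
```

```text
t 3.5 now [0.5616 0.2017 0.1131] 78.0 open 0.0043 F [-0.   0.7 -2.2]
```

View pics/w2.png

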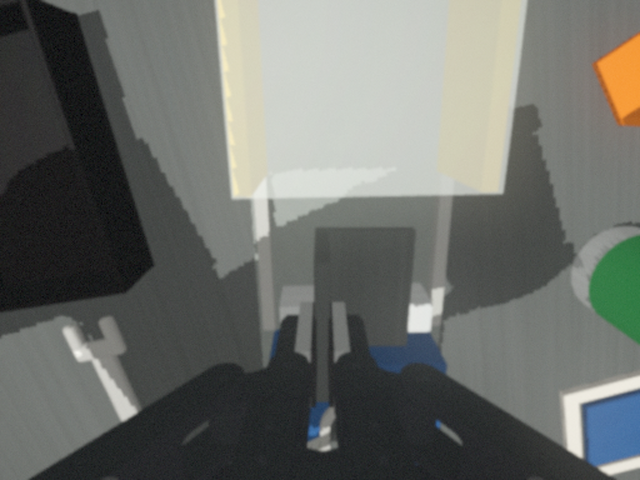

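```bash
python3 - <<'E'
from h import *
plan([(.5558,.2087,.17,79),(.377,.290,.17,85),(.377,.29,.05,85)])
E
```

```text
t 3.6 now [0.5644 0.2025 0.1195] 78.0 open 0.0043 F [1.9 1.4 2.5]
-> [ 0.556  0.209  0.17  79.   ] 1
  [[0.43,-0.97,-5.05],-0.017,J],
-> [ 0.377  0.29   0.17  85.   ] 4
  [[1.14,-4.78,-0.00],-0.026,J],
  [[1.27,-4.74,-0.00],-0.026,J],
  [[1.39,-4.71,-0.00],-0.026,J],
  [[1.51,-4.67,-0.00],-0.026,J],
-> [3.77e-01 2.90e-01 5.00e-02 8.50e+01] 3
  [[0.00,0.00,4.00],-0.000,J],
  [[0.00,0.00,4.00],-0.000,J],
  [[0.00,0.00,4.00],-0.000,J],
```

apply_moves:
  steps:
    - [[0.4,-1,-5],-0.02,0]
    - [[1.1,-4.8,0],-0.03,0]
    - [[1.3,-4.7,0],-0.03,0]
    - [[1.4,-4.7,0],-0.03,0]
    - [[1.5,-4.7,0],-0.03,0]
    - [[0,0,0],0,0]

```text
time_s: 4.32
ee_pos: [0.3727, 0.2899, 0.1724]
tool_rot: [2.271, 2.123, 0.065]
wrist_force: [1.1, -0.3, -2.0]
opening: 0.0042
```

```bash
python3 - <<'E'
from h import *
plan([(.377,.29,.03,85)])
c=snap('wrist')
cv2.imwrite('pics/w3.png',cv2.resize(c['image'][:,:,::-1],(640,480),interpolation=cv2.INTER_CUBIC))
E
```

```text
t 4.3 now [0.3727 0.2899 0.1724] 86.2 open 0.0042 F [ 1.1 -0.3 -2. ]
-> [3.77e-01 2.90e-01 3.00e-02 8.50e+01] 3
  [[0.01,0.14,4.75],0.007,J],
  [[0.01,0.14,4.75],0.007,J],
  [[0.01,0.14,4.75],0.007,J],
```

View pics/w3.png

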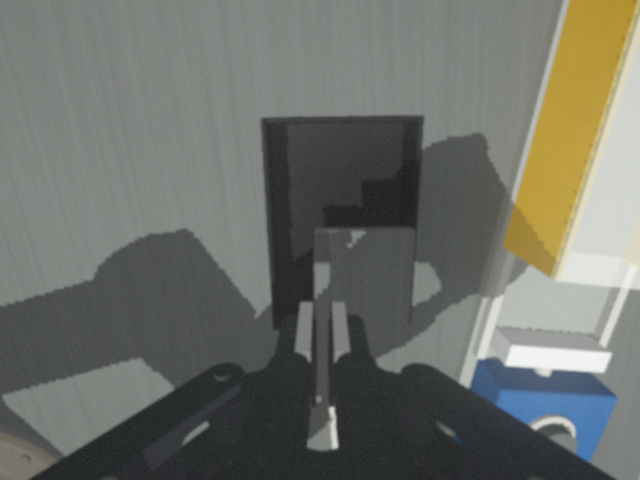

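```bash
python3 - <<'E'
from h import *
c=snap('wrist')
for q in [(262,118),(423,116),(411,325),(275,325)]: print(onz(c,(q[0]/1.25,q[1]/1.25),.045))
plan([(.377,.288,.026,85)])
E
```

```text
[0.34681637 0.3728016  0.045     ]
[0.45456459 0.36672972 0.045     ]
[0.44686783 0.20731018 0.045     ]
[0.33895731 0.21826253 0.045     ]
t 4.4 now [0.3758 0.2895 0.1727] 86.0 open 0.0042 F [ 0.2 -0.9 -1.4]
-> [3.77e-01 2.88e-01 2.60e-02 8.50e+01] 3
  [[-0.05,0.04,4.89],0.006,J],
  [[-0.05,0.04,4.89],0.006,J],
  [[-0.05,0.04,4.89],0.006,J],
```

apply_moves:
  steps:
    - [[0,0,4.9],0,0]
    - [[0,0,4.9],0,0]
    - [[0,0,4.4],0,0]
    - [[0,0,0],0,0]
    - [[0,0,0.4],0,0]
    - [[0,0,0],0,0.4]
    - [[0,0,0],0,0.4]
    - [[0,0,0],0,0.4]
    - [[0,0,-5],0,0.5]
    - [[0,0,-6],0,0.5]
    - [[0,0,0],0,0.5]

```text
time_s: 5.8
ee_pos: [0.3923, 0.2896, 0.1442]
tool_rot: [2.277, 2.102, 0.105]
wrist_force: [0.7, -0.2, -0.5]
opening: 0.0424
```

```bash
python3 - <<'E'
from h import *
c=snap('wrist')
cv2.imwrite('pics/w4.png',cv2.resize(c['image'][:,:,::-1],(640,480),interpolation=cv2.INTER_CUBIC))
plan([(.40,.03,.23,14.6),(.5,-.24,.23,14.6)])
E
```

```text
t 5.8 now [0.391  0.2888 0.1419] 85.5 open 0.0429 F [-0.6  0.8 -0.3]
-> [ 0.4   0.03  0.23 14.6 ] 8
  [[-3.22,0.37,-1.10],0.155,J],
  [[-3.12,0.86,-1.10],0.155,J],
  [[-2.95,1.33,-1.10],0.155,J],
  [[-2.71,1.77,-1.10],0.155,J],
  [[-2.41,2.16,-1.10],0.155,J],
  [[-2.05,2.51,-1.10],0.155,J],
  [[-1.63,2.79,-1.10],0.155,J],
  [[-1.19,3.01,-1.10],0.155,J],
-> [ 0.5  -0.24  0.23 14.6 ] 5
  [[0.57,5.73,-0.00],-0.000,J],
  [[0.57,5.73,-0.00],-0.000,J],
  [[0.57,5.73,-0.00],-0.000,J],
  [[0.57,5.73,-0.00],-0.000,J],
  [[0.57,5.73,-0.00],-0.000,J],
```

View pics/w4.png

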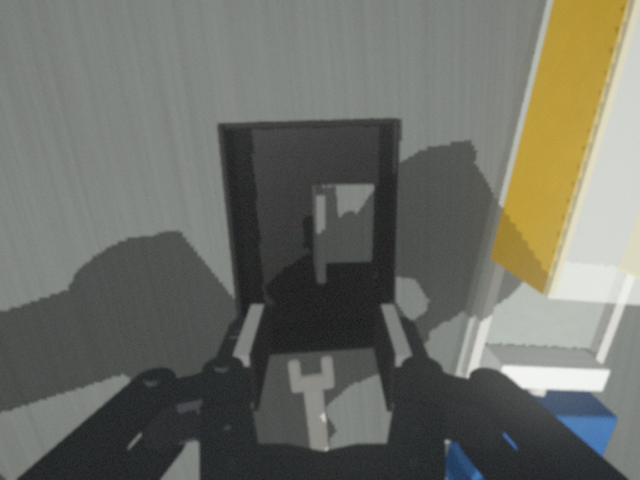

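```bash
cat >> h.py <<'E'
def tilt():
    R=cv2.Rodrigues(np.array(robot.get_state()['tool_rot'],float))[0];z=R[:,2]
    # components of tool z in world xy (mrad)
    print('tilt mrad world xy',(z[:2]*1000).round(0),'q',np.round(robot.get_state()['q'],3))
E
python3 - <<'E'
from h import *
tilt()
E
```

```text
tilt mrad world xy [74. 14.] q [ 0.493  0.335  1.814 -0.029  0.921  0.59 ]
```

```bash
cat >> h.py <<'E'
def plan(legs,start=None):
    s=robot.get_state();tilt()
    p=np.array(s['ee_pos'],float);f=phi(s);R=cv2.Rodrigues(np.array(s['tool_rot'],float))[0]
    print('t %.1f now'%s['time_s'],p.round(4),round(f,1),'open',round(s['opening'],4),'F',np.round(s['wrist_force'],1))
    for L in legs:
        q=np.array(L[:3]);d=((L[3]-f+180)%360)-180
        n=max(1,int(np.ceil(np.linalg.norm(q-p)/.058)),int(np.ceil(abs(d)/10.3)))
        print('->',np.round(L,3),n)
        for i in range(n):
            w=R.T@((q-p)/n)*100
            print('  [[%.1f,%.1f,%.1f],%.2f,J],'%(w[0],w[1],w[2],-np.radians(d/n)))
            R=R@cv2.Rodrigues(np.array([0,0,-np.radians(d/n)]))[0]
        f+=d;p=q
E
python3 - <<'E'
from h import *
plan([(.38,.17,.2,65),(.474,-.11,.2,-5)])
E
```

```text
tilt mrad world xy [74. 14.] q [ 0.493  0.335  1.814 -0.029  0.921  0.59 ]
t 5.8 now [0.391  0.2888 0.1419] 85.5 open 0.0429 F [-0.6  0.8 -0.3]
-> [ 0.38  0.17  0.2  65.  ] 3
  [[-3.9,0.1,-2.0],0.12,J],
  [[-3.9,0.6,-2.0],0.12,J],
  [[-3.8,1.0,-2.0],0.12,J],
-> [ 0.474 -0.11   0.2   -5.   ] 7
  [[-3.1,2.9,0.0],0.17,J],
  [[-2.5,3.4,0.0],0.17,J],
  [[-1.9,3.8,0.0],0.17,J],
  [[-1.2,4.0,0.0],0.17,J],
  [[-0.5,4.2,0.0],0.17,J],
  [[0.3,4.2,0.0],0.17,J],
  [[1.0,4.1,0.0],0.17,J],
```

apply_moves:
  steps:
    - [[-3.9,0.1,-2],0.12,0.5]
    - [[-3.9,0.6,-2],0.12,0.5]
    - [[-3.8,1,-2],0.12,0.5]
    - [[-3.1,2.9,0],0.17,0.5]
    - [[-2.5,3.4,0],0.17,0.5]
    - [[-1.9,3.8,0],0.17,0.5]
    - [[-1.2,4,0],0.17,0.5]
    - [[-0.5,4.2,0],0.17,0.5]
    - [[0.3,4.2,0],0.17,0.5]
    - [[1,4.1,0],0.17,0.5]
    - [[0,0,0],0,0.5]

```text
time_s: 7.22
ee_pos: [0.4653, -0.1245, 0.1886]
tool_rot: [-3.118, 0.173, -0.077]
wrist_force: [-1.4, -0.1, -0.5]
opening: 0.0429
```

```bash
python3 - <<'E'
from h import *
plan([])
c=snap('wrist')
cv2.imwrite('pics/w5.png',cv2.resize(c['image'][:,:,::-1],(800,600),interpolation=cv2.INTER_CUBIC))
tilt()
E
```

```text
tilt mrad world xy [50. 15.] q [-0.444  0.281  1.742  0.04   1.08   1.22 ]
t 7.2 now [ 0.4653 -0.1245  0.1886] -6.4 open 0.0429 F [-1.4 -0.1 -0.5]
tilt mrad world xy [49. 16.] q [-0.442  0.28   1.744  0.04   1.081  1.219]
```

View pics/w5.png

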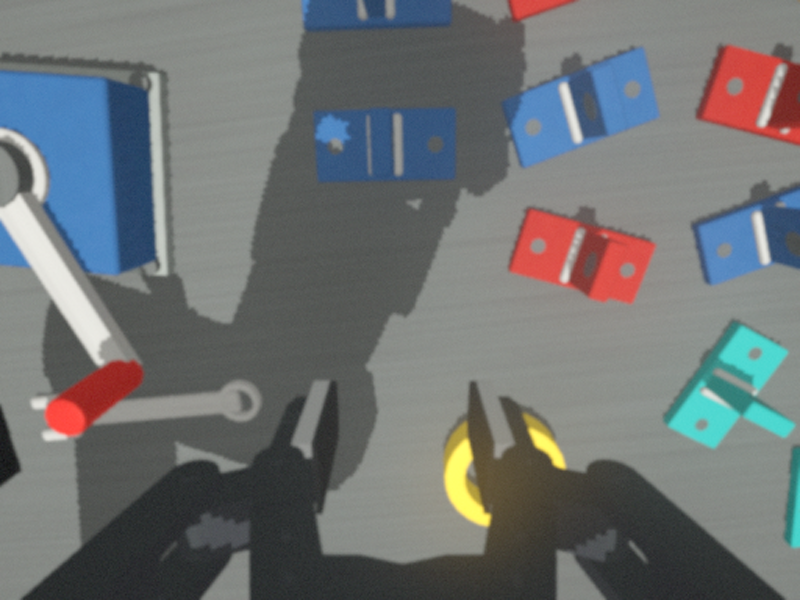

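```bash
cat >> h.py <<'E'
def blues(c,red=False):
    hsv=cv2.cvtColor(np.ascontiguousarray(c['image']),cv2.COLOR_RGB2HSV)
    m=cv2.inRange(hsv,(100,110,40),(128,255,255)) if not red else cv2.inRange(hsv,(0,150,60),(8,255,255))
    m=cv2.morphologyEx(m,cv2.MORPH_CLOSE,np.ones((9,9)))
    n,l,st,ce=cv2.connectedComponentsWithStats(m);out=[]
    for i in range(1,n):
        if st[i,4]<300: continue
        edge=st[i,0]==0 or st[i,1]==0 or st[i,0]+st[i,2]>=512 or st[i,1]+st[i,3]>=384
        ct=cv2.findContours((l==i).astype(np.uint8),0,1)[0][0]
        pts=np.array([onz(c,p[0],.008)[:2] for p in ct])
        r=cv2.minAreaRect((pts*1000).astype(np.float32));b=cv2.boxPoints(r);e=b[1]-b[0];e2=b[2]-b[1]
        if np.linalg.norm(e2)>np.linalg.norm(e): e=e2
        if max(r[1])<130: print(('RED' if red else 'BLUE'),'px',(ce[i]*1.5625).round(),np.round(r[0],1),np.round(r[1]),'yaw',np.round(np.degrees(np.arctan2(e[1],e[0]))%180,1),'EDGE' if edge else '')
E
python3 - <<'E'
from h import *
c=snap('wrist');blues(c);blues(c,True)
g=lambda u,v,z:(onz(c,(u/1.5625,v/1.5625),z)*1000).round(1)[:2]
for q in [(315,110),(455,108),(456,181),(318,182)]: print(g(*q,.01))
print('lug', g(370,145,.055),g(398,145,.055))
E
```

```text
BLUE px [377.  12.] [ 628.6 -121.9] [88. 15.] yaw 83.4 EDGE
BLUE px [584. 106.] [ 562.5 -242.5] [43. 90.] yaw 104.4 
BLUE px [ 90. 158.] [557.2  89.7] [101. 128.] yaw 168.7 EDGE
BLUE px [387. 142.] [ 554.  -117.7] [89. 44.] yaw 84.8 
BLUE px [750. 237.] [ 468.9 -353.3] [52. 67.] yaw 96.8 EDGE
RED px [757.  93.] [ 559.6 -355.6] [67. 44.] yaw 71.6 EDGE
RED px [583. 255.] [ 466.1 -241.3] [89. 46.] yaw 68.8 
RED px [ 94. 394.] [399.9 124.7] [32. 93.] yaw 121.9 
[578.2 -75.2]
[ 569.7 -162.5]
[ 525.4 -159.6]
[534.4 -70.4]
lug [ 551.5 -110.6] [ 549.9 -125.9]
```

```bash
python3 - <<'E'
from h import *
plan([(.554,-.1175,.10,-5.2),(.554,-.1175,.018,-5.2)])
E
```

```text
tilt mrad world xy [49. 16.] q [-0.44   0.279  1.745  0.04   1.081  1.218]
t 7.3 now [ 0.4644 -0.122   0.1888] -6.1 open 0.0428 F [-0.5  1.1  0.2]
-> [ 0.554 -0.118  0.1   -5.2  ] 3
  [[2.8,-0.4,3.1],-0.01,J],
  [[2.8,-0.4,3.1],-0.01,J],
  [[2.8,-0.4,3.1],-0.01,J],
-> [ 0.554 -0.118  0.018 -5.2  ] 2
  [[-0.2,0.1,4.1],-0.00,J],
  [[-0.2,0.1,4.1],-0.00,J],
```

apply_moves:
  steps:
    - [[2.8,-0.4,3.1],0,0.5]
    - [[2.8,-0.4,3.1],0,0.5]
    - [[2.8,-0.4,3.1],-0.02,0.5]
    - [[0,0,0],0,0.5]

```text
time_s: 7.82
ee_pos: [0.5538, -0.1117, 0.0963]
tool_rot: [-3.119, 0.117, -0.071]
wrist_force: [-0.4, -0.3, 0.6]
opening: 0.0431
```

```bash
python3 - <<'E'
from h import *
plan([(.554,-.1175,.018,-5.2)])
E
```

```text
tilt mrad world xy [46. 18.] q [-0.353  0.532  1.628  0.04   0.945  1.27 ]
t 7.8 now [ 0.5538 -0.1117  0.0963] -4.3 open 0.0431 F [-0.4 -0.3  0.6]
-> [ 0.554 -0.118  0.018 -5.2  ] 2
  [[-0.1,0.4,3.9],0.01,J],
  [[-0.1,0.4,3.9],0.01,J],
```

apply_moves:
  steps:
    - [[-0.1,0.4,3],0.01,0.5]
    - [[-0.1,0.2,3],0.01,0.5]
    - [[0,0,0],0,0.5]

```text
time_s: 8.2
ee_pos: [0.5526, -0.1133, 0.0369]
tool_rot: [-3.118, 0.139, -0.07]
wrist_force: [-0.9, -0.4, 0.1]
opening: 0.0427
```

```bash
python3 - <<'E'
from h import *
plan([(.554,-.1175,.018,-5.2)])
E
```

```text
tilt mrad world xy [46. 18.] q [-0.357  0.615  1.679  0.045  0.811  1.273]
t 8.2 now [ 0.5526 -0.1133  0.0369] -5.1 open 0.0427 F [-0.9 -0.4  0.1]
-> [ 0.554 -0.118  0.018 -5.2  ] 1
  [[0.1,0.4,1.9],0.00,J],
```

apply_moves:
  steps:
    - [[0.1,0.4,1.8],0,0.5]
    - [[0,0,0],0,0]
    - [[0,0,0],0,0]
    - [[0,0,0],0,0]
    - [[0,0,-4],0,0]
    - [[0,0,-5],0,0]
    - [[0,0,-5],0,0]
    - [[0,0,0],0,0]
  grip_force: 80

```text
time_s: 9.2
ee_pos: [0.5473, -0.1192, 0.1656]
tool_rot: [-3.118, 0.136, -0.074]
wrist_force: [0.1, 0.0, -4.4]
opening: 0.011
```

```bash
python3 - <<'E'
from h import *
b=f2w(0,0)
plan([(.56,.0,.19,25),(b[0],b[1],.19,79)])
c=snap('wrist')
cv2.imwrite('pics/w6.png',cv2.resize(c['image'][:,:,::-1],(640,480),interpolation=cv2.INTER_CUBIC))
E
```

```text
tilt mrad world xy [48. 17.] q [-0.37   0.441  1.563  0.038  1.098  1.271]
t 9.2 now [ 0.5473 -0.1192  0.1656] -5.0 open 0.011 F [ 0.1  0.  -4.4]
-> [ 0.56  0.    0.19 25.  ] 3
  [[0.1,-4.0,-0.7],-0.17,J],
  [[0.8,-3.9,-0.7],-0.17,J],
  [[1.5,-3.7,-0.7],-0.17,J],
-> [ 0.584  0.207  0.19  79.   ] 6
  [[1.8,-3.0,0.1],-0.16,J],
  [[2.3,-2.6,0.1],-0.16,J],
  [[2.6,-2.2,0.1],-0.16,J],
  [[3.0,-1.8,0.1],-0.16,J],
  [[3.2,-1.3,0.1],-0.16,J],
  [[3.4,-0.8,0.1],-0.16,J],
```

View pics/w6.png

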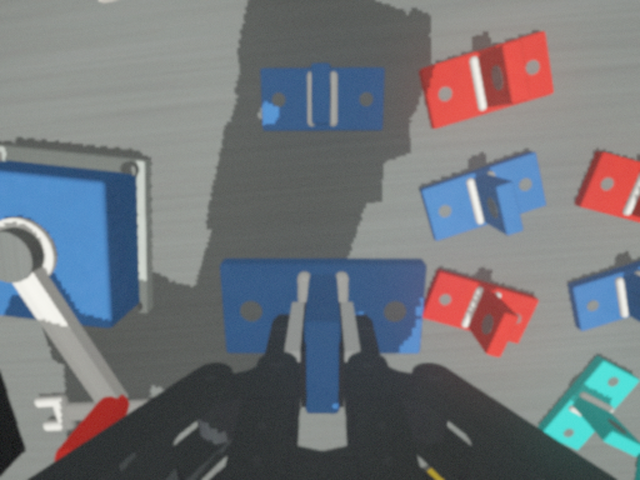

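apply_moves:
  steps:
    - [[0.1,-4,-0.7],-0.17,0]
    - [[0.8,-3.9,-0.7],-0.17,0]
    - [[1.5,-3.7,-0.7],-0.17,0]
    - [[1.8,-3,0.1],-0.16,0]
    - [[2.3,-2.6,0.1],-0.16,0]
    - [[2.6,-2.2,0.1],-0.16,0]
    - [[3,-1.8,0.1],-0.16,0]
    - [[3.2,-1.3,0.1],-0.16,0]
    - [[3.4,-0.8,0.1],-0.16,0]
    - [[0,0,0],0,0]

```text
time_s: 10.5
ee_pos: [0.5686, 0.2173, 0.1625]
tool_rot: [-2.363, -2.05, -0.022]
wrist_force: [0.2, 0.4, -4.7]
opening: 0.0112
```

```bash
python3 - <<'E'
from h import *
b=f2w(0,0)
plan([(b[0],b[1],.12,79)])
c=snap('wrist')
cv2.imwrite('pics/w7.png',cv2.resize(c['image'][:,:,::-1],(640,480),interpolation=cv2.INTER_CUBIC))
E
```

```text
tilt mrad world xy [ 2. 19.] q [0.23  0.547 1.39  0.019 1.198 0.364]
t 10.5 now [0.5686 0.2173 0.1625] 81.9 open 0.0112 F [ 0.2  0.4 -4.7]
-> [ 0.584  0.207  0.12  79.   ] 1
  [[-0.9,1.7,4.2],0.05,J],
```

View pics/w7.png

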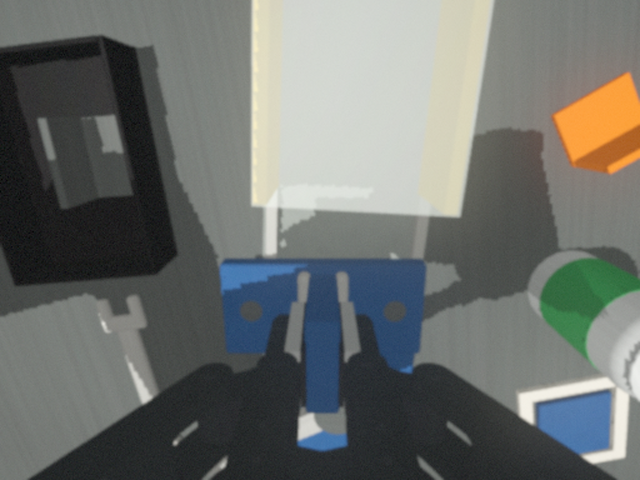

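apply_moves:
  steps:
    - [[-0.5,0.9,2.5],0.03,0]
    - [[-0.4,0.8,2.5],0.02,0]
    - [[0,0,0],0,0]

```text
time_s: 10.92
ee_pos: [0.5823, 0.202, 0.1075]
tool_rot: [-2.422, -1.977, -0.01]
wrist_force: [-1.0, 0.5, -2.8]
opening: 0.0109
```

```bash
python3 - <<'E'
from h import *
b=f2w(0,0)
plan([(b[0],b[1],.06,79)])
print(w2f(robot.get_state()['ee_pos']))
E
```

```text
tilt mrad world xy [-5. 16.] q [0.201 0.62  1.422 0.018 1.101 0.394]
t 10.9 now [0.5823 0.202  0.1075] 78.5 open 0.0109 F [-1.   0.5 -2.8]
-> [5.84e-01 2.07e-01 6.00e-02 7.90e+01] 1
  [[0.4,0.1,4.8],-0.01,J],
[-1.09974142 -5.01035213]
```

apply_moves:
  steps:
    - [[0.3,0.1,2.4],0,0]
    - [[0.2,0,2.4],0,0]
    - [[0,0,0],0,0]

```text
time_s: 11.3
ee_pos: [0.5842, 0.2057, 0.0602]
tool_rot: [-2.426, -1.973, -0.01]
wrist_force: [0.7, -0.3, -4.1]
opening: 0.0108
```

```bash
python3 - <<'E'
from h import *
b=f2w(0,0)
plan([(b[0],b[1],.033,79)])
print(w2f(robot.get_state()['ee_pos']))
c=snap('wrist')
cv2.imwrite('pics/w8.png',cv2.resize(c['image'][:,:,::-1],(640,480),interpolation=cv2.INTER_CUBIC))
E
```

```text
tilt mrad world xy [-4. 16.] q [0.207 0.681 1.455 0.019 1.007 0.401]
t 11.3 now [0.5842 0.2057 0.0602] 78.2 open 0.0108 F [ 0.7 -0.3 -4.1]
-> [5.84e-01 2.07e-01 3.30e-02 7.90e+01] 1
  [[0.1,0.0,2.7],-0.01,J],
[ 0.10949144 -0.99264282]
```

View pics/w8.png

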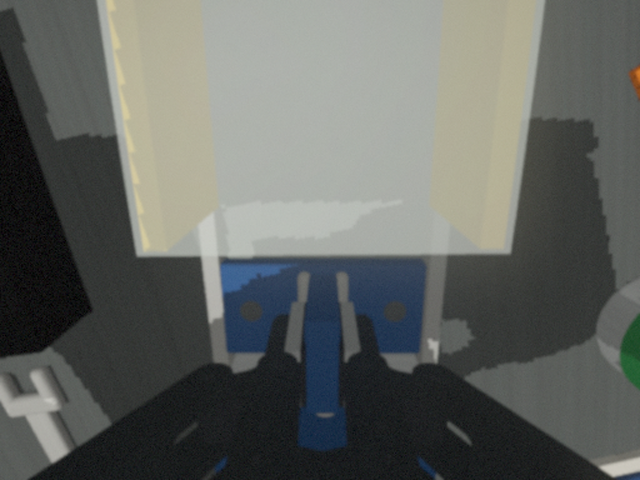

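apply_moves:
  steps:
    - [[0.1,0,1.5],-0.01,0]
    - [[0,0,1.2],0,0]
    - [[0,0,0.3],0,0]
    - [[0,0,0],0,0.4]
    - [[0,0,0],0,0.4]
    - [[0,0,0],0,0.4]

```text
time_s: 12.1
ee_pos: [0.5884, 0.2075, 0.0354]
tool_rot: [-2.42, -1.989, -0.026]
wrist_force: [-0.1, -0.6, -0.4]
opening: 0.0342
```

```bash
python3 - <<'E'
from h import *
k=f2w(-112.6,-180)
plan([(.58,.205,.18,79),(k[0],k[1],.18,-11)])
E
```

```text
tilt mrad world xy [ 7. 18.] q [0.208 0.714 1.469 0.02  0.948 0.392]
t 12.1 now [0.5884 0.2075 0.0354] 78.8 open 0.0342 F [-0.1 -0.6 -0.4]
-> [ 0.58   0.205  0.18  79.   ] 3
  [[-0.0,-0.2,-4.8],-0.00,J],
  [[-0.0,-0.2,-4.8],-0.00,J],
  [[-0.0,-0.2,-4.8],-0.00,J],
-> [  0.439   0.051   0.18  -11.   ] 9
  [[-2.0,-1.2,-0.0],0.17,J],
  [[-2.2,-0.8,-0.0],0.17,J],
  [[-2.3,-0.5,-0.0],0.17,J],
  [[-2.3,-0.1,-0.0],0.17,J],
  [[-2.3,0.3,-0.0],0.17,J],
  [[-2.2,0.7,-0.0],0.17,J],
  [[-2.0,1.1,-0.0],0.17,J],
  [[-1.8,1.4,-0.0],0.17,J],
  [[-1.5,1.7,-0.0],0.17,J],
```

apply_moves:
  steps:
    - [[0,0,-4.8],0,0.4]
    - [[0,-0.2,-4.8],0,0.5]
    - [[0,-0.2,-4.8],0,0.5]
    - [[-2,-1.2,0],0.17,0.5]
    - [[-2.2,-0.8,0],0.17,0.5]
    - [[0,0,0],0,0.5]

```text
time_s: 12.85
ee_pos: [0.5524, 0.1705, 0.1841]
tool_rot: [-2.726, -1.539, -0.027]
wrist_force: [0.2, 0.5, 0.5]
opening: 0.0427
```

```bash
python3 - <<'E'
from h import *
k=f2w(-112.6,-180)
c=snap('wrist')
cv2.imwrite('pics/w9.png',cv2.resize(c['image'][:,:,::-1],(640,480),interpolation=cv2.INTER_CUBIC))
plan([(k[0],k[1],.18,-11)])
E
```

```text
tilt mrad world xy [10. 18.] q [0.158 0.471 1.457 0.018 1.201 0.693]
t 12.9 now [0.5529 0.171  0.1839] 59.0 open 0.0426 F [ 0.5 -0.3  0.6]
-> [  0.439   0.051   0.18  -11.   ] 7
  [[-2.3,-0.5,0.0],0.17,J],
  [[-2.4,-0.1,0.0],0.17,J],
  [[-2.3,0.3,0.0],0.17,J],
  [[-2.2,0.7,0.0],0.17,J],
  [[-2.1,1.1,0.0],0.17,J],
  [[-1.9,1.4,0.0],0.17,J],
  [[-1.6,1.7,0.0],0.17,J],
```

View pics/w9.png

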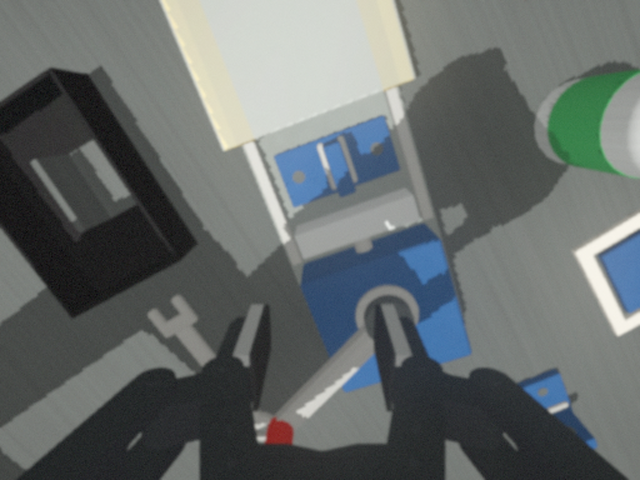

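apply_moves:
  steps:
    - [[-2.3,-0.5,0],0.17,0.5]
    - [[-2.4,-0.1,0],0.17,0.5]
    - [[-2.3,0.3,0],0.17,0.5]
    - [[-2.2,0.7,0],0.17,0.5]
    - [[-2.1,1.1,0],0.17,0.5]
    - [[-1.9,1.4,0],0.17,0.5]
    - [[-1.6,1.7,0],0.17,0.5]
    - [[0,0,0],0,0.5]

```text
time_s: 13.9
ee_pos: [0.4432, 0.0522, 0.179]
tool_rot: [-3.109, 0.262, -0.016]
wrist_force: [0.4, -0.0, 0.9]
opening: 0.0425
```

```bash
python3 - <<'E'
from h import *
k=f2w(-112.6,-180)
plan([(k[0],k[1],.14,-11)])
c=snap('wrist')
cv2.imwrite('pics/w10.png',cv2.resize(c['image'][:,:,::-1],(640,480),interpolation=cv2.INTER_CUBIC))
E
```

```text
tilt mrad world xy [12. 20.] q [-0.07   0.246  1.82   0.024  1.065  1.658]
t 13.9 now [0.4432 0.0522 0.179 ] -9.6 open 0.0425 F [ 0.4 -0.   0.9]
-> [  0.439   0.051   0.14  -11.   ] 1
  [[-0.4,0.2,3.9],0.02,J],
```

View pics/w10.png

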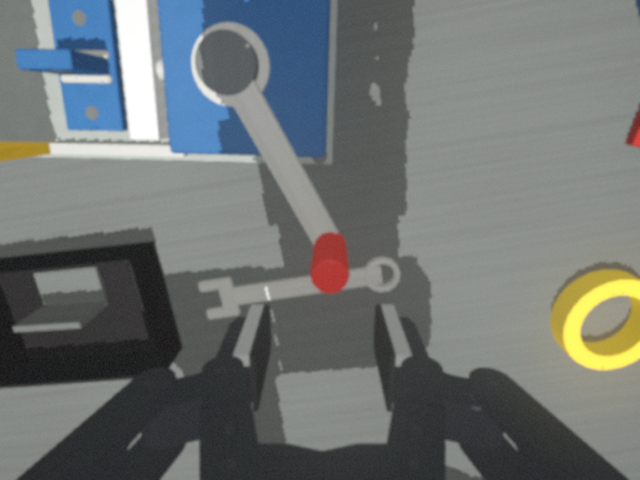

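apply_moves:
  steps:
    - [[-0.4,0.2,4],0.02,0.5]
    - [[0,0,0],0,0.5]

```text
time_s: 14.2
ee_pos: [0.4427, 0.0534, 0.1389]
tool_rot: [-3.107, 0.277, -0.021]
wrist_force: [0.6, 0.9, -0.6]
opening: 0.0424
```

```bash
python3 - <<'E'
from h import *
k=f2w(-112.6,-180)
plan([(k[0],k[1],.09,-11)])
c=snap('wrist')
cv2.imwrite('pics/w11.png',cv2.resize(c['image'][:,:,::-1],(640,480),interpolation=cv2.INTER_CUBIC))
E
```

```text
tilt mrad world xy [16. 21.] q [-0.068  0.297  1.88   0.027  0.95   1.665]
t 14.2 now [0.4427 0.0534 0.1389] -10.2 open 0.0424 F [ 0.6  0.9 -0.6]
-> [  0.439   0.051   0.09  -11.   ] 1
  [[-0.3,0.4,4.9],0.01,J],
```

View pics/w11.png

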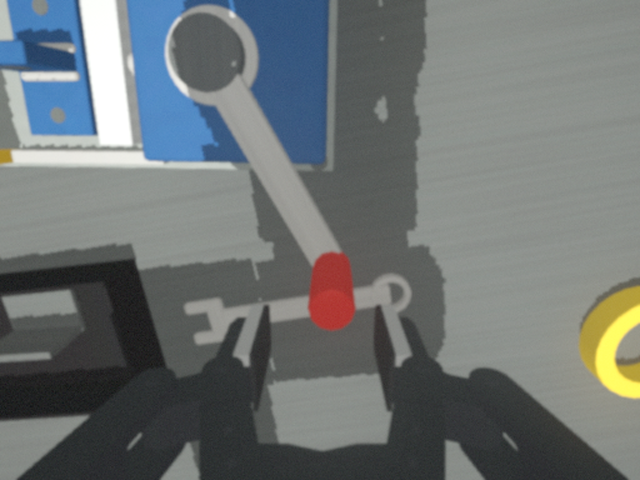

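apply_moves:
  steps:
    - [[-0.4,0.4,2.5],0.02,0.5]
    - [[-0.3,0.3,2.4],0,0.5]
    - [[0,0,0],0,0.5]

```text
time_s: 14.62
ee_pos: [0.443, 0.0496, 0.0947]
tool_rot: [-3.104, 0.297, -0.043]
wrist_force: [0.2, -0.3, 0.3]
opening: 0.0429
```

```bash
python3 - <<'E'
from h import *
P=np.array(robot.get_state()['ee_pos']);print(w2f(P))
for a in [200,190,180,170,160,150,145]:
    k=f2w(130*np.cos(np.radians(a)),-115+130*np.sin(np.radians(a)));print(a,k.round(4))
plan([])
c=snap('wrist')
cv2.imwrite('pics/w12.png',cv2.resize(c['image'][:,:,::-1],(640,480),interpolation=cv2.INTER_CUBIC))
E
```

```text
[-108.76567324 -181.14610509]
200 [0.434  0.0735]
190 [0.4324 0.0961]
180 [0.4347 0.1186]
170 [0.441  0.1404]
160 [0.4509 0.1608]
150 [0.4642 0.1791]
145 [0.4721 0.1873]
tilt mrad world xy [29. 21.] q [-0.077  0.36   1.944  0.031  0.81   1.663]
t 14.6 now [0.443  0.0496 0.0947] -10.9 open 0.0429 F [ 0.2 -0.3  0.3]
```

View pics/w12.png

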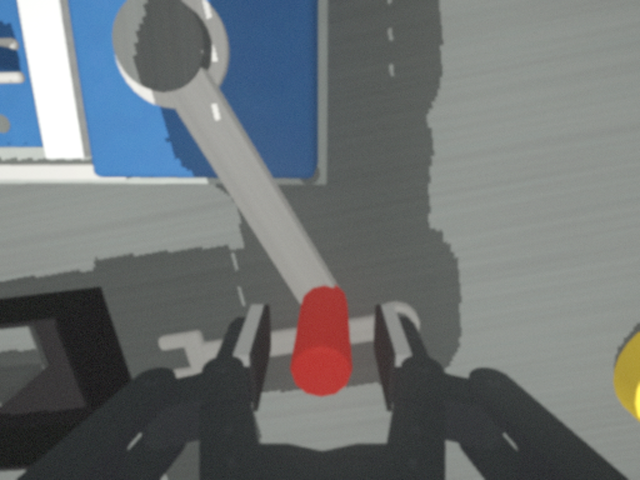

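apply_moves:
  steps:
    - [[-1.2,-2,0.3],0,0.35]
    - [[-0.6,-2.2,0],0,0.35]
    - [[-0.3,-2.2,0],0,0.35]
    - [[0,-2.2,0],0,0.35]
    - [[0.5,-2.2,0],0,0.35]
    - [[0.8,-2,0],0,0.35]

```text
time_s: 15.42
ee_pos: [0.4578, 0.1744, 0.1006]
tool_rot: [-3.119, 0.285, -0.034]
wrist_force: [-1.8, -11.2, -7.7]
opening: 0.03
```

```bash
python3 - <<'E'
from h import *
P=np.array(robot.get_state()['ee_pos']);print(w2f(P))
plan([])
c=snap('wrist')
cv2.imwrite('pics/w13.png',cv2.resize(c['image'][:,:,::-1],(640,480),interpolation=cv2.INTER_CUBIC))
E
```

```text
[-118.03135399  -55.88359099]
tilt mrad world xy [22.  7.] q [0.206 0.42  1.816 0.003 0.882 1.957]
t 15.4 now [0.4578 0.1744 0.1006] -10.5 open 0.03 F [ -1.8 -11.2  -7.7]
```

View pics/w13.png

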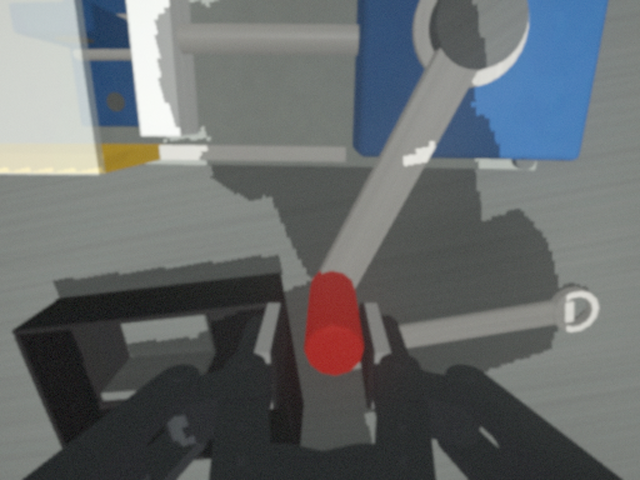

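apply_moves:
  steps:
    - [[0.5,-1.2,0],0,0.35]
    - [[0.5,-1.2,0],0,0.35]
    - [[0.3,-0.8,0],0,0.35]

```text
time_s: 15.85
ee_pos: [0.4646, 0.1841, 0.1003]
tool_rot: [3.094, -0.266, -0.015]
wrist_force: [-13.9, -40.7, 11.2]
opening: 0.0297
```

```bash
python3 - <<'E'
from h import *
P=np.array(robot.get_state()['ee_pos']);print(w2f(P))
plan([])
c=snap('wrist')
cv2.imwrite('pics/w14.png',cv2.resize(c['image'][:,:,::-1],(640,480),interpolation=cv2.INTER_CUBIC))
E
```

```text
[-113.19831504  -45.0183783 ]
tilt mrad world xy [-13. -35.] q [ 0.243  0.459  1.749 -0.038  0.955  2.008]
t 15.8 now [0.4646 0.1841 0.1003] -9.8 open 0.0297 F [-13.9 -40.7  11.2]
```

View pics/w14.png

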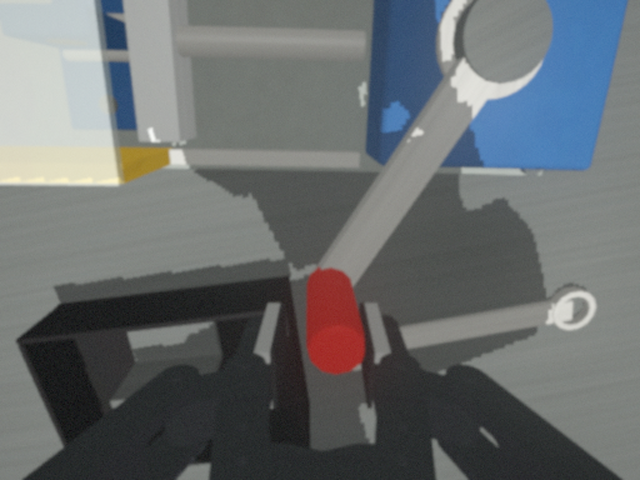

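apply_moves:
  steps:
    - [[-0.9,2,0],0,0.4]
    - [[-0.6,2.2,0],0,0.4]
    - [[-0.2,2.2,0],0,0.4]
    - [[0.2,2.2,0],0,0.4]
    - [[0.6,2.2,0],0,0.4]
    - [[0.8,2,0],0,0.5]
    - [[0.2,0.8,0],0,0.5]
    - [[0,0,0],0,0.5]

```text
time_s: 16.9
ee_pos: [0.4486, 0.0427, 0.1168]
tool_rot: [3.092, -0.259, 0.013]
wrist_force: [-0.2, 0.1, -0.3]
opening: 0.0426
```

```bash
python3 - <<'E'
from h import *
P=np.array(robot.get_state()['ee_pos']);print(w2f(P))
plan([])
c=snap('wrist')
cv2.imwrite('pics/w15.png',cv2.resize(c['image'][:,:,::-1],(640,480),interpolation=cv2.INTER_CUBIC))
E
```

```text
[-101.91594733 -186.86165652]
tilt mrad world xy [  5. -39.] q [-0.048  0.347  1.882 -0.049  0.907  1.72 ]
t 16.9 now [0.4486 0.0427 0.1168] -9.6 open 0.0426 F [-0.2  0.1 -0.3]
```

View pics/w15.png

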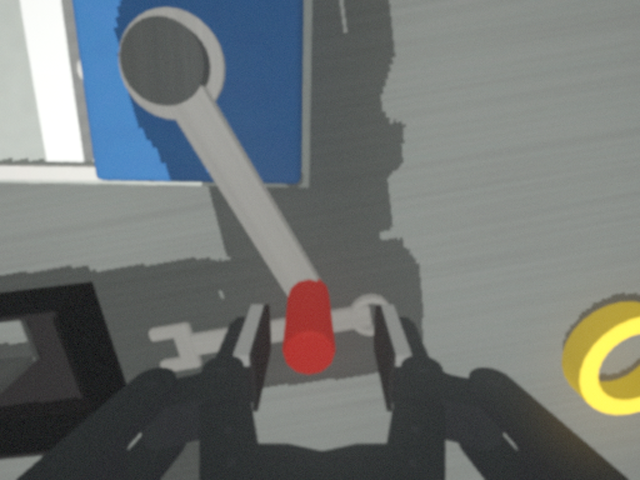

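```bash
python3 - <<'E'
from h import *
plan([(.4486,.0427,.18,-9.6),(.567,-.114,.19,-5)])
E
```

```text
tilt mrad world xy [  5. -39.] q [-0.048  0.347  1.882 -0.049  0.907  1.72 ]
t 16.9 now [0.4486 0.043  0.1168] -9.5 open 0.0426 F [-0.   0.4  0.8]
-> [ 0.449  0.043  0.18  -9.6  ] 2
  [[0.0,0.1,-3.2],0.00,J],
  [[0.0,0.1,-3.2],0.00,J],
-> [ 0.567 -0.114  0.19  -5.   ] 4
  [[3.6,3.4,-0.1],-0.02,J],
  [[3.5,3.4,-0.1],-0.02,J],
  [[3.4,3.5,-0.1],-0.02,J],
  [[3.4,3.6,-0.1],-0.02,J],
```

apply_moves:
  steps:
    - [[0,0.1,-3.2],0,0.5]
    - [[0,0.1,-3.2],0,0.5]
    - [[3.6,3.4,0],-0.02,0.5]
    - [[3.5,3.4,0],-0.02,0.5]
    - [[3.4,3.5,0],-0.02,0.5]
    - [[3.4,3.6,0],-0.02,0.5]
    - [[0,0,0],0,0.5]

```text
time_s: 17.82
ee_pos: [0.5713, -0.1096, 0.1909]
tool_rot: [3.103, -0.114, 0.013]
wrist_force: [-1.1, -1.0, -1.0]
opening: 0.0425
```

```bash
python3 - <<'E'
from h import *
c=snap('wrist');blues(c);blues(c,True)
cv2.imwrite('pics/w16.png',cv2.resize(c['image'][:,:,::-1],(640,480),interpolation=cv2.INTER_CUBIC))
d=snap('top');cv2.imwrite('pics/t2.png',cv2.resize(d['image'][100:270,:400,::-1],None,fx=2,fy=2,interpolation=cv2.INTER_CUBIC));print('top');blues(d)
plan([(.647,-.121,.06,-4.7)])
E
```

```text
BLUE px [406. 153.] [ 645.1 -122.9] [89. 43.] yaw 85.9 
BLUE px [587. 265.] [ 554.1 -244.6] [62. 90.] yaw 103.7 
BLUE px [747. 370.] [ 455.7 -371.3] [86. 94.] yaw 101.1 EDGE
RED px [592. 134.] [ 646.1 -243.8] [47. 89.] yaw 101.8 
RED px [747. 257.] [ 556.  -369.3] [94. 44.] yaw 71.1 EDGE
RED px [578. 386.] [ 459.2 -238.4] [90. 62.] yaw 68.8 
top
BLUE px [358. 182.] [782.6 -15.9] [68. 68.] yaw 5.2 
BLUE px [294. 295.] [566.5  93. ] [108. 114.] yaw 169.0 
BLUE px [480. 305.] [ 562.6 -240.7] [45. 89.] yaw 105.3 
BLUE px [549. 357.] [ 471.5 -365.4] [44. 90.] yaw 104.7 
tilt mrad world xy [  5. -36.] q [-0.3    0.468  1.443 -0.035  1.215  1.354]
t 17.9 now [ 0.5696 -0.1071  0.1908] -4.1 open 0.0428 F [-0.5  0.1 -0.3]
-> [ 0.647 -0.121  0.06  -4.7  ] 3
  [[2.6,0.1,4.4],0.00,J],
  [[2.6,0.1,4.4],0.00,J],
  [[2.6,0.1,4.4],0.00,J],
```

View pics/w16.png

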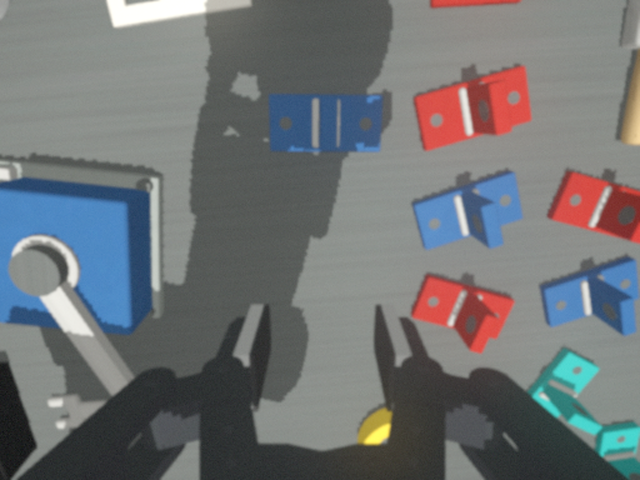

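View pics/t2.png

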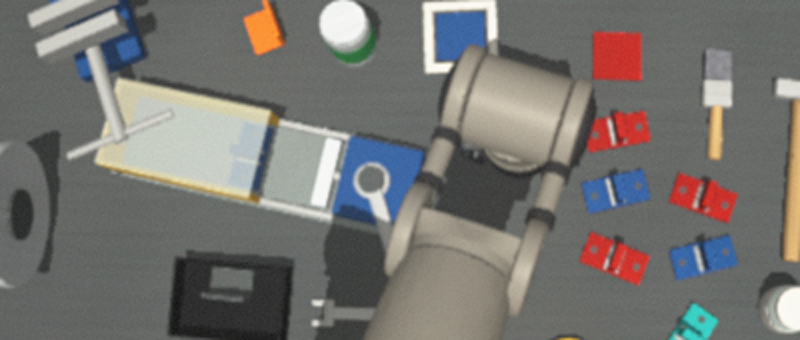

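apply_moves:
  steps:
    - [[2.6,0.3,4],0,0.5]
    - [[2.6,0.3,4],0,0.5]
    - [[2.5,0.3,3.6],0,0.5]
    - [[0,0,0],0,0.5]

```text
time_s: 18.42
ee_pos: [0.6466, -0.1186, 0.0748]
tool_rot: [3.106, -0.102, 0.011]
wrist_force: [-0.4, 0.0, 0.1]
opening: 0.0428
```

```bash
python3 - <<'E'
from h import *
plan([(.646,-.1225,.018,-4.5)])
E
```

```text
tilt mrad world xy [  6. -34.] q [-0.283  0.719  1.329 -0.036  1.079  1.37 ]
t 18.4 now [ 0.6466 -0.1186  0.0748] -3.7 open 0.0428 F [-0.4  0.   0.1]
-> [ 0.646 -0.122  0.018 -4.5  ] 1
  [[-0.1,0.2,5.7],0.01,J],
```

apply_moves:
  steps:
    - [[-0.1,0.3,2.9],0.01,0.5]
    - [[0,0.2,2.7],0.01,0.5]
    - [[0,0,0],0,0]
    - [[0,0,0],0,0]
    - [[0,0,0],0,0]
    - [[0,0,-4],0,0]
    - [[0,0,-5],0,0]
    - [[0,0,-5],0,0]
    - [[0,0,0],0,0]

```text
time_s: 19.55
ee_pos: [0.6437, -0.1138, 0.175]
tool_rot: [3.104, -0.123, 0.026]
wrist_force: [0.4, -0.1, -3.8]
opening: 0.011
```

```bash
python3 - <<'E'
from h import *
b=f2w(0,0)
plan([(.62,.0,.19,25),(b[0],b[1],.17,79)])
c=snap('wrist')
cv2.imwrite('pics/w17.png',cv2.resize(c['image'][:,:,::-1],(640,480),interpolation=cv2.INTER_CUBIC))
E
```

```text
tilt mrad world xy [ 16. -36.] q [-0.278  0.611  1.239 -0.032  1.267  1.382]
t 19.6 now [ 0.6437 -0.1138  0.175 ] -4.5 open 0.011 F [ 0.4 -0.1 -3.8]
-> [ 0.62  0.    0.19 25.  ] 3
  [[-1.1,-3.7,-0.6],-0.17,J],
  [[-0.4,-3.8,-0.6],-0.17,J],
  [[0.2,-3.8,-0.6],-0.17,J],
-> [ 0.584  0.207  0.17  79.   ] 6
  [[0.9,-3.4,0.2],-0.16,J],
  [[1.4,-3.2,0.2],-0.16,J],
  [[1.9,-2.9,0.2],-0.16,J],
  [[2.4,-2.6,0.2],-0.16,J],
  [[2.7,-2.2,0.2],-0.16,J],
  [[3.0,-1.7,0.2],-0.16,J],
```

View pics/w17.png

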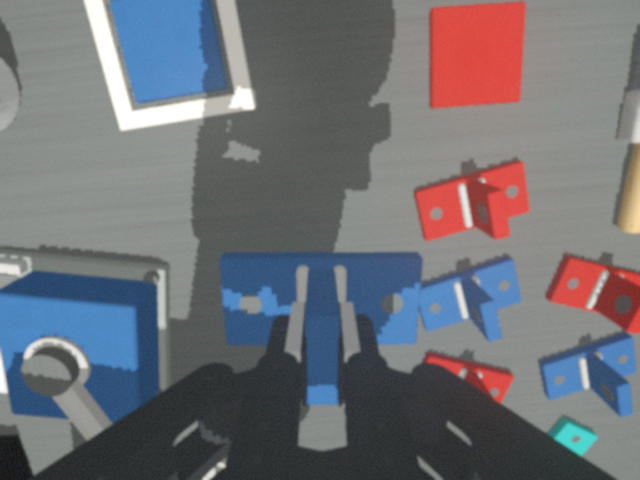

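apply_moves:
  steps:
    - [[-1.1,-3.7,-0.8],-0.17,0]
    - [[-0.4,-3.8,-0.8],-0.17,0]
    - [[0.2,-3.8,-0.7],-0.17,0]
    - [[0.9,-3.4,0],-0.16,0]
    - [[1.4,-3.2,0],-0.16,0]
    - [[1.9,-2.9,0],-0.16,0]
    - [[2.4,-2.5,0],-0.16,0]
    - [[2.6,-2,0],-0.16,0]
    - [[2.8,-1.5,0],-0.16,0]
    - [[0,0,0],0,0]

```text
time_s: 20.85
ee_pos: [0.5652, 0.2087, 0.1647]
tool_rot: [2.356, 2.064, -0.069]
wrist_force: [0.1, -0.4, -4.2]
opening: 0.0108
```

```bash
python3 - <<'E'
from h import *
b=f2w(0,0)
plan([(b[0],b[1],.10,79)])
E
```

```text
tilt mrad world xy [-27. -36.] q [ 0.241  0.56   1.361 -0.03   1.256  0.383]
t 20.9 now [0.5652 0.2087 0.1647] 82.5 open 0.0108 F [ 0.1 -0.4 -4.2]
-> [ 0.584  0.207  0.1   79.   ] 2
  [[0.2,1.0,3.2],0.03,J],
  [[0.2,1.0,3.2],0.03,J],
```

apply_moves:
  steps:
    - [[0.2,1,3],0.03,0]
    - [[0.2,1,3],0.03,0]
    - [[0,0,0],0,0]

```text
time_s: 21.22
ee_pos: [0.5819, 0.2057, 0.0992]
tool_rot: [2.422, 1.986, -0.079]
wrist_force: [-0.9, 0.2, -2.2]
opening: 0.0109
```

```bash
python3 - <<'E'
from h import *
b=f2w(0,0)
plan([(b[0],b[1],.06,79)])
print(w2f(robot.get_state()['ee_pos']))
E
```

```text
tilt mrad world xy [-34. -38.] q [ 0.231  0.655  1.382 -0.033  1.147  0.442]
t 21.2 now [0.5819 0.2057 0.0992] 78.7 open 0.0109 F [-0.9  0.2 -2.2]
-> [5.84e-01 2.07e-01 6.00e-02 7.90e+01] 1
  [[0.3,0.3,3.9],-0.00,J],
[-2.14914697 -1.43431051]
```

apply_moves:
  steps:
    - [[0.2,0.2,2],0,0]
    - [[0.2,0.2,2],0,0]
    - [[0,0,0],0,0]

```text
time_s: 21.6
ee_pos: [0.5853, 0.206, 0.0591]
tool_rot: [2.423, 1.984, -0.079]
wrist_force: [0.2, 0.6, -2.7]
opening: 0.0107
```

```bash
python3 - <<'E'
from h import *
b=f2w(0,0)
plan([(b[0],b[1],.033,79)])
print(w2f(robot.get_state()['ee_pos']))
c=snap('wrist')
cv2.imwrite('pics/w18.png',cv2.resize(c['image'][:,:,::-1],(640,480),interpolation=cv2.INTER_CUBIC))
E
```

```text
tilt mrad world xy [-34. -39.] q [ 0.23   0.707  1.406 -0.034  1.071  0.446]
t 21.6 now [0.5853 0.206  0.0591] 78.6 open 0.0107 F [ 0.2  0.6 -2.7]
-> [5.84e-01 2.07e-01 3.30e-02 7.90e+01] 1
  [[0.2,-0.0,2.6],-0.01,J],
[ 1.13604667 -0.45223327]
```

View pics/w18.png

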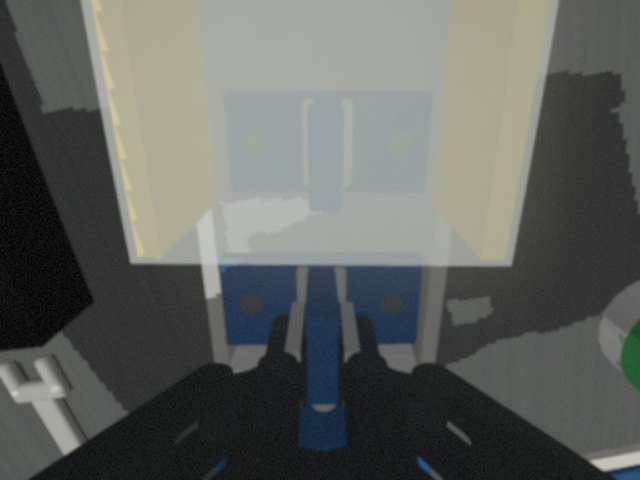

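apply_moves:
  steps:
    - [[0.1,0,1.5],0,0]
    - [[0,0,1.1],0,0]
    - [[0,0,0.3],0,0]
    - [[0,0,0],0,0.4]
    - [[0,0,0],0,0.4]
    - [[0,0,0],0,0.4]
    - [[0,0,-4.8],0,0.4]
    - [[0,0,-4.8],0,0.5]
    - [[0,0,-4.8],0,0.5]
    - [[-2,-1.2,0],0.17,0.5]
    - [[-2.2,-0.8,0],0.17,0.5]
    - [[0,0,0],0,0.5]

```text
time_s: 23.15
ee_pos: [0.5587, 0.1767, 0.1876]
tool_rot: [2.72, 1.53, -0.066]
wrist_force: [-0.3, 0.5, -0.6]
opening: 0.0425
```

```bash
python3 - <<'E'
from h import *
k=f2w(-112.6,-180)
c=snap('wrist')
cv2.imwrite('pics/w19.png',cv2.resize(c['image'][:,:,::-1],(640,480),interpolation=cv2.INTER_CUBIC))
plan([(k[0],k[1],.17,-11)])
E
```

```text
tilt mrad world xy [-27. -38.] q [ 0.193  0.511  1.38  -0.033  1.284  0.748]
t 23.2 now [0.5591 0.1772 0.1874] 58.8 open 0.0428 F [ 0.2  0.7 -0.2]
-> [  0.439   0.051   0.17  -11.   ] 7
  [[-2.4,-0.5,0.4],0.17,J],
  [[-2.5,-0.1,0.4],0.17,J],
  [[-2.4,0.3,0.4],0.17,J],
  [[-2.4,0.7,0.4],0.17,J],
  [[-2.2,1.1,0.4],0.17,J],
  [[-2.0,1.5,0.4],0.17,J],
  [[-1.7,1.8,0.4],0.17,J],
```

View pics/w19.png

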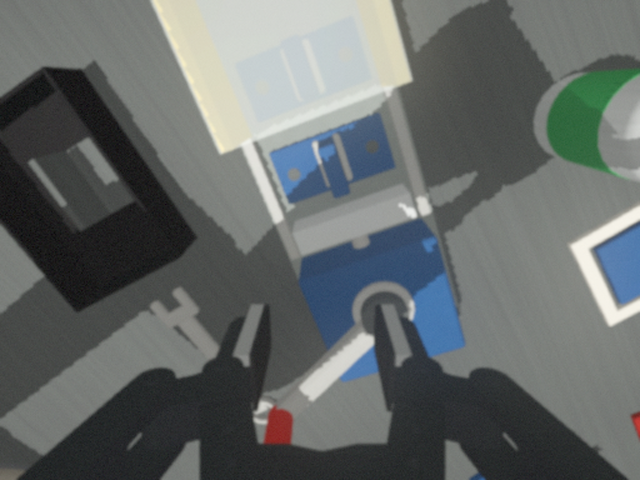

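apply_moves:
  steps:
    - [[-2.4,-0.5,0.3],0.17,0.5]
    - [[-2.5,-0.1,0.3],0.17,0.5]
    - [[-2.4,0.3,0.3],0.17,0.5]
    - [[-2.4,0.7,0.3],0.17,0.5]
    - [[-2.2,1.1,0.3],0.17,0.5]
    - [[-2,1.5,0.3],0.17,0.5]
    - [[-1.7,1.8,0.3],0.17,0.5]
    - [[0,0,0],0,0.5]

```text
time_s: 24.2
ee_pos: [0.4411, 0.0521, 0.17]
tool_rot: [3.092, -0.266, -0.039]
wrist_force: [0.9, -0.6, 1.0]
opening: 0.0429
```

```bash
python3 - <<'E'
from h import *
k=f2w(-112.6,-180)
plan([(k[0],k[1],.14,-11),(k[0],k[1],.095,-11)])
E
```

```text
tilt mrad world xy [-29. -36.] q [-0.029  0.28   1.802 -0.042  1.087  1.734]
t 24.2 now [0.4411 0.0521 0.17  ] -9.9 open 0.0429 F [ 0.9 -0.6  1. ]
-> [  0.439   0.051   0.14  -11.   ] 1
  [[-0.1,-0.0,3.0],0.02,J],
-> [  0.439   0.051   0.095 -11.   ] 1
  [[0.1,-0.2,4.5],-0.00,J],
```

apply_moves:
  steps:
    - [[-0.2,0.1,2],0.02,0.5]
    - [[0,0,0],0,0.5]

```text
time_s: 24.45
ee_pos: [0.4408, 0.0519, 0.1499]
tool_rot: [3.091, -0.284, -0.036]
wrist_force: [-0.2, -0.4, 0.0]
opening: 0.0427
```

```bash
python3 - <<'E'
from h import *
k=f2w(-112.6,-180)
plan([(k[0],k[1],.095,-11)])
c=snap('wrist')
cv2.imwrite('pics/w20.png',cv2.resize(c['image'][:,:,::-1],(640,480),interpolation=cv2.INTER_CUBIC))
E
```

```text
tilt mrad world xy [-27. -35.] q [-0.03   0.304  1.833 -0.042  1.031  1.746]
t 24.4 now [0.4408 0.0519 0.1499] -10.5 open 0.0427 F [-0.2 -0.4  0. ]
-> [  0.439   0.051   0.095 -11.   ] 1
  [[-0.0,-0.2,5.5],0.01,J],
```

View pics/w20.png

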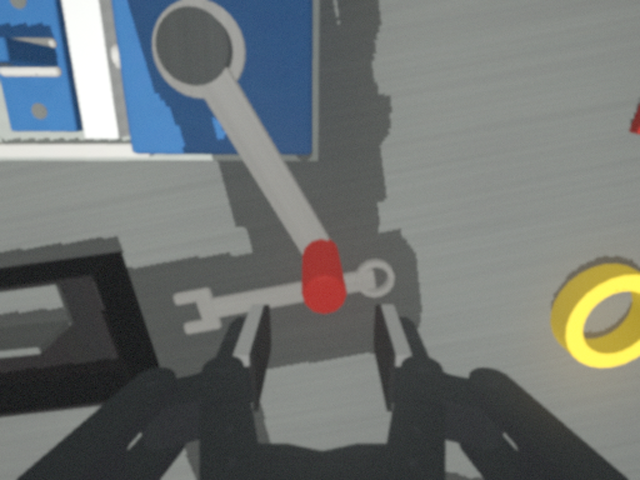

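Centred on the knob. Next I lower the cage around it and sweep.

apply_moves:
  steps:
    - [[-0.2,0,2.8],0.01,0.5]
    - [[0,-0.1,2.7],0,0.5]
    - [[0,0,0],0,0.35]
    - [[-1.2,-2,0],0,0.35]
    - [[-0.6,-2.2,0],0,0.35]
    - [[-0.3,-2.2,0],0,0.35]
    - [[0,-2.2,0],0,0.35]
    - [[0.5,-2.2,0],0,0.35]
    - [[0.8,-2,0],0,0.35]

```text
time_s: 25.62
ee_pos: [0.4539, 0.1769, 0.097]
tool_rot: [3.077, -0.268, -0.044]
wrist_force: [-3.7, -12.3, 3.4]
opening: 0.0303
```

```bash
python3 - <<'E'
from h import *
P=np.array(robot.get_state()['ee_pos']);print(w2f(P))
plan([])
E
```

```text
[-122.32287461  -54.15234345]
tilt mrad world xy [-33. -50.] q [ 0.241  0.457  1.766 -0.05   0.963  2.015]
t 25.6 now [0.4539 0.1769 0.097 ] -10.0 open 0.0303 F [ -3.7 -12.3   3.4]
```

apply_moves:
  steps:
    - [[0.8,-1.2,0],0,0.35]
    - [[0.5,-1,0],0,0.35]
    - [[0.2,-0.7,0],0,0.35]

```text
time_s: 26.0
ee_pos: [0.4581, 0.183, 0.0966]
tool_rot: [3.028, -0.248, -0.103]
wrist_force: [-8.5, -37.8, 5.1]
opening: 0.0303
```

```bash
python3 - <<'E'
from h import *
P=np.array(robot.get_state()['ee_pos']);print(w2f(P))
plan([])
c=snap('wrist')
cv2.imwrite('pics/w21.png',cv2.resize(c['image'][:,:,::-1],(640,480),interpolation=cv2.INTER_CUBIC))
E
```

```text
[-119.36869193  -47.34215234]
tilt mrad world xy [-76. -95.] q [ 0.271  0.496  1.701 -0.083  1.045  2.05 ]
t 26.0 now [0.4581 0.183  0.0966] -9.5 open 0.0303 F [ -8.5 -37.8   5.1]
```

View pics/w21.png

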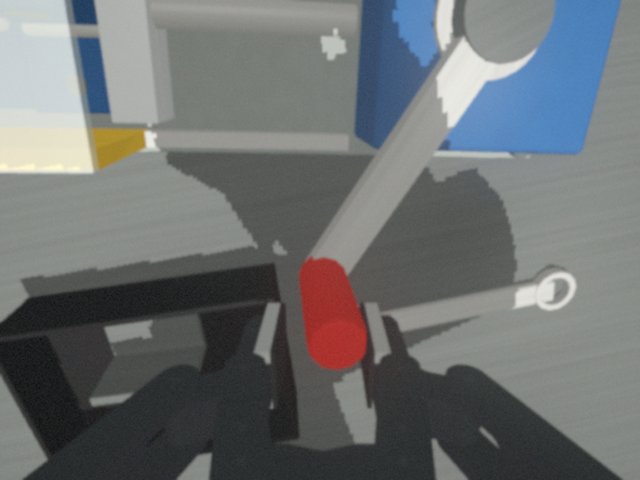

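```bash
python3 - <<'E'
from h import *
c=snap('wrist')
k=w2f(onz(c,(338/1.25,345/1.25),.125));h=w2f(onz(c,(510/1.25,10/1.25),.078));print(k,h,np.degrees(np.arctan2(k[1]+115,k[0]))%360)
E
```

```text
[-110.76882271  -48.08288344] [  -0.37360425 -114.05293553] 148.8631927912087
```

apply_moves:
  steps:
    - [[-0.9,2,0],0,0.4]
    - [[-0.6,2.2,0],0,0.4]
    - [[-0.2,2.2,0],0,0.4]
    - [[0.2,2.2,0],0,0.4]
    - [[0.6,2.2,0],0,0.4]
    - [[0.8,2,0],0,0.4]
    - [[0,0.7,0],0,0.4]
    - [[0,0,0],0,0.4]

```text
time_s: 27.1
ee_pos: [0.4415, 0.0451, 0.122]
tool_rot: [3.026, -0.232, -0.087]
wrist_force: [-0.8, 0.2, -0.2]
opening: 0.0338
```

```bash
python3 - <<'E'
from h import *
P=np.array(robot.get_state()['ee_pos']);print(w2f(P))
plan([])
c=snap('wrist')
cv2.imwrite('pics/w22.png',cv2.resize(c['image'][:,:,::-1],(640,480),interpolation=cv2.INTER_CUBIC))
E
```

```text
[-109.37083393 -185.87635992]
tilt mrad world xy [ -65. -101.] q [ 1.000e-03  3.700e-01  1.832e+00 -1.190e-01  1.008e+00  1.792e+00]
t 27.1 now [0.4415 0.0451 0.122 ] -8.9 open 0.0338 F [-0.8  0.2 -0.2]
```

View pics/w22.png

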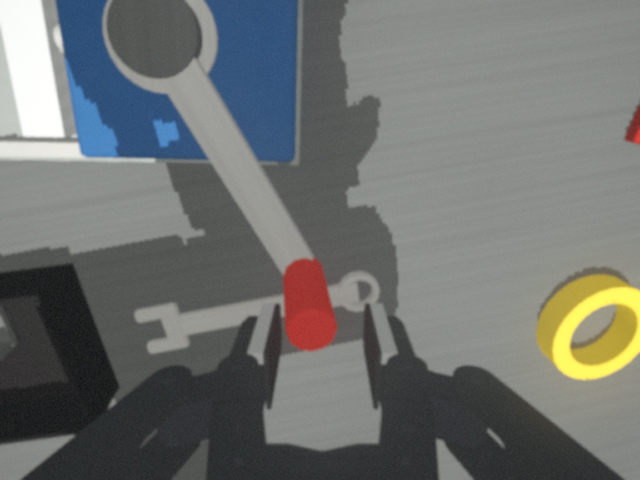

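apply_moves:
  steps:
    - [[0.2,-0.3,2.8],0,0.4]
    - [[0,0,0],0,0.4]
    - [[0,0.8,0],0,0.4]
    - [[0,0.8,0],0,0.4]

```text
time_s: 27.65
ee_pos: [0.4429, 0.039, 0.0958]
tool_rot: [3.043, -0.236, -0.075]
wrist_force: [10.2, 48.5, -26.6]
opening: 0.0343
```

```bash
python3 - <<'E'
from h import *
P=np.array(robot.get_state()['ee_pos']);print(w2f(P))
plan([])
E
```

```text
[-106.82107467 -191.55560053]
tilt mrad world xy [-56. -85.] q [-0.024  0.404  1.869 -0.108  0.926  1.77 ]
t 27.6 now [0.4429 0.039  0.0958] -9.0 open 0.0343 F [ 10.2  48.5 -26.6]
```

apply_moves:
  steps:
    - [[-0.2,0.4,0],0,0.4]
    - [[-0.2,0.4,0],0,0.4]
    - [[-0.2,0.4,0],0,0.4]
    - [[-0.2,0.4,0],0,0.4]

```text
time_s: 28.15
ee_pos: [0.4398, 0.0417, 0.0978]
tool_rot: [3.075, -0.249, -0.049]
wrist_force: [7.7, 22.3, -8.4]
opening: 0.0345
```

```bash
python3 - <<'E'
from h import *
P=np.array(robot.get_state()['ee_pos']);print(w2f(P))
plan([])
E
```

```text
[-110.30964063 -189.55434402]
tilt mrad world xy [-36. -53.] q [-0.04   0.384  1.892 -0.07   0.901  1.737]
t 28.1 now [0.4398 0.0417 0.0978] -9.3 open 0.0345 F [ 7.7 22.3 -8.4]
```

Both tilt components are coming down at only about 22 N, so I'll carry on.

apply_moves:
  steps:
    - [[-0.2,0.4,0],0,0.4]
    - [[-0.2,0.4,0],0,0.4]
    - [[-0.2,0.4,0],0,0.4]
    - [[-0.2,0.4,0],0,0.4]
    - [[-0.2,0.4,0],0,0.4]
    - [[-0.2,0.4,0],0,0.4]

```text
time_s: 28.9
ee_pos: [0.436, 0.0426, 0.1022]
tool_rot: [3.118, -0.266, -0.006]
wrist_force: [12.1, 24.3, -17.9]
opening: 0.0346
```

```bash
python3 - <<'E'
from h import *
P=np.array(robot.get_state()['ee_pos']);print(w2f(P))
plan([])
E
```

```text
[-114.26749564 -189.39416099]
tilt mrad world xy [ -5. -12.] q [-0.069  0.353  1.926 -0.016  0.867  1.682]
t 28.9 now [0.436  0.0426 0.1022] -9.7 open 0.0346 F [ 12.1  24.3 -17.9]
```

```bash
python3 - <<'E'
from h import *
plan([(.436,.045,.18,-9),(.481,-.263,.19,14.9)])
E
```

```text
tilt mrad world xy [ -5. -12.] q [-0.069  0.353  1.926 -0.016  0.867  1.682]
t 28.9 now [0.436  0.0426 0.1022] -9.7 open 0.0346 F [ 12.1  24.3 -17.9]
-> [ 0.436  0.045  0.18  -9.   ] 2
  [[-0.0,-0.1,-3.9],-0.01,J],
  [[-0.0,-0.1,-3.9],-0.01,J],
-> [ 0.481 -0.263  0.19  14.9  ] 6
  [[1.5,5.0,-0.1],-0.07,J],
  [[1.2,5.0,-0.1],-0.07,J],
  [[0.8,5.1,-0.1],-0.07,J],
  [[0.5,5.2,-0.1],-0.07,J],
  [[0.1,5.2,-0.1],-0.07,J],
  [[-0.2,5.2,-0.1],-0.07,J],
```

apply_moves:
  steps:
    - [[0,-0.6,0],0,0.5]
    - [[0,-0.1,-3.9],0,0.5]
    - [[0,-0.1,-3.9],0,0.5]
    - [[1.5,5,-0.1],-0.07,0.5]
    - [[1.2,5,-0.1],-0.07,0.5]
    - [[0.8,5.1,-0.1],-0.07,0.5]
    - [[0.5,5.2,-0.1],-0.07,0.5]
    - [[0.1,5.2,-0.1],-0.07,0.5]
    - [[-0.2,5.2,-0.1],-0.07,0.5]
    - [[0,0,0],0,0.5]

```text
time_s: 30.15
ee_pos: [0.4847, -0.2659, 0.2039]
tool_rot: [3.093, 0.425, 0.008]
wrist_force: [0.0, 0.1, -0.4]
opening: 0.0427
```

```bash
python3 - <<'E'
from h import *
c=snap('wrist');blues(c);blues(c,True)
cv2.imwrite('pics/w23.png',cv2.resize(c['image'][:,:,::-1],(640,480),interpolation=cv2.INTER_CUBIC))
d=snap('top');cv2.imwrite('pics/t3.png',cv2.resize(d['image'][100:270,:400,::-1],None,fx=2,fy=2,interpolation=cv2.INTER_CUBIC));print('top');blues(d)
plan([(.563,-.241,.075,14.9)])
E
```

```text
BLUE px [396. 141.] [ 562.5 -242.9] [43. 89.] yaw 103.9 
BLUE px [526. 315.] [ 463.2 -369.8] [61. 89.] yaw 104.8 
RED px [435.  21.] [ 636.4 -246.6] [26. 89.] yaw 106.1 EDGE
RED px [566. 201.] [ 557.6 -368. ] [90. 46.] yaw 71.7 
RED px [359. 275.] [ 462.1 -240.1] [88. 55.] yaw 69.1 
RED px [786. 368.] [ 482.1 -582.2] [93. 31.] yaw 31.1 EDGE
top
BLUE px [359. 184.] [782.3 -15.9] [69. 68.] yaw 5.2 
BLUE px [297. 297.] [566.2  92.5] [109. 114.] yaw 169.0 
tilt mrad world xy [  7. -17.] q [-0.63   0.405  1.508 -0.011  1.213  0.67 ]
t 30.2 now [ 0.4844 -0.2626  0.2036] 15.7 open 0.0427 F [ 0.2 -0.3 -0.1]
-> [ 0.563 -0.241  0.075 14.9  ] 3
  [[2.7,-0.1,4.3],0.00,J],
  [[2.7,-0.1,4.3],0.00,J],
  [[2.7,-0.1,4.3],0.00,J],
```

View pics/w23.png

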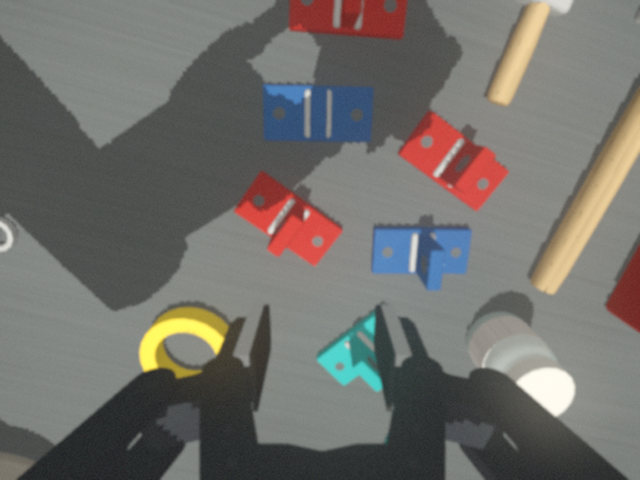

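View pics/t3.png

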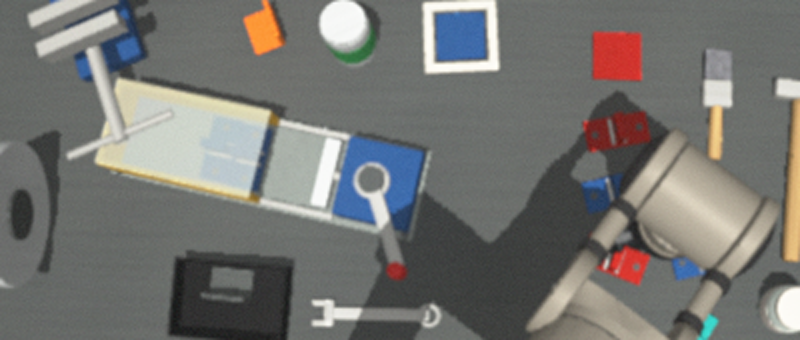

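apply_moves:
  steps:
    - [[2.7,0,4.2],0,0.5]
    - [[2.6,0,4.2],0,0.5]
    - [[2.6,0,4.2],0.01,0.5]
    - [[0,0,0],0,0.5]

```text
time_s: 30.75
ee_pos: [0.5635, -0.2374, 0.0781]
tool_rot: [3.094, 0.417, 0.01]
wrist_force: [-0.2, -0.3, -0.8]
opening: 0.0426
```

```bash
python3 - <<'E'
from h import *
plan([(.5625,-.2425,.018,14.4)])
E
```

```text
tilt mrad world xy [  9. -18.] q [-0.518  0.64   1.479 -0.014  1.006  0.792]
t 30.8 now [ 0.5635 -0.2374  0.0781] 15.4 open 0.0426 F [-0.2 -0.3 -0.8]
-> [ 0.562 -0.242  0.018 14.4  ] 2
  [[-0.1,0.2,3.0],0.01,J],
  [[-0.1,0.2,3.0],0.01,J],
```

apply_moves:
  steps:
    - [[-0.2,0.4,3],0.02,0.5]
    - [[-0.1,0.2,3],0.01,0.5]
    - [[0,0,0],0,0]
    - [[0,0,0],0,0]
    - [[0,0,0],0,0]
    - [[0,0,-4],0,0]
    - [[0,0,-5],0,0]
    - [[0,0,-5],0,0]
    - [[0,0,0],0,0]

```text
time_s: 31.88
ee_pos: [0.5621, -0.2401, 0.1766]
tool_rot: [3.09, 0.377, 0.027]
wrist_force: [0.5, -0.2, -3.2]
opening: 0.0108
```

```bash
python3 - <<'E'
from h import *
b=f2w(0,0)
plan([(.59,.0,.20,45),(b[0]+.015,b[1],.18,77)])
c=snap('wrist')
cv2.imwrite('pics/w24.png',cv2.resize(c['image'][:,:,::-1],(640,480),interpolation=cv2.INTER_CUBIC))
E
```

```text
tilt mrad world xy [ 21. -26.] q [-0.523  0.527  1.383 -0.013  1.2    0.81 ]
t 31.9 now [ 0.5621 -0.2401  0.1766] 13.9 open 0.0108 F [ 0.5 -0.2 -3.2]
-> [ 0.59  0.    0.2  45.  ] 5
  [[1.7,-4.5,-0.6],-0.11,J],
  [[2.2,-4.3,-0.6],-0.11,J],
  [[2.6,-4.0,-0.6],-0.11,J],
  [[3.1,-3.7,-0.6],-0.11,J],
  [[3.4,-3.4,-0.6],-0.11,J],
-> [ 0.599  0.207  0.18  77.   ] 4
  [[3.8,-3.5,0.4],-0.14,J],
  [[4.3,-2.9,0.4],-0.14,J],
  [[4.6,-2.3,0.4],-0.14,J],
  [[4.9,-1.6,0.4],-0.14,J],
```

View pics/w24.png

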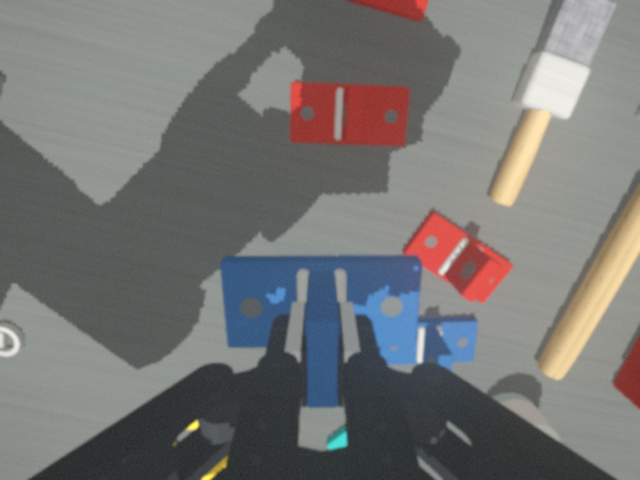

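apply_moves:
  steps:
    - [[1.7,-4.5,-0.7],-0.11,0]
    - [[2.2,-4.3,-0.7],-0.11,0]
    - [[2.6,-4,-0.7],-0.11,0]
    - [[3.1,-3.7,-0.7],-0.11,0]
    - [[3.4,-3.4,-0.7],-0.11,0]
    - [[3.8,-3.5,0.2],-0.14,0]
    - [[4.3,-2.9,0.2],-0.14,0]
    - [[4.6,-2.3,0.2],-0.14,0]
    - [[4.7,-1.6,0.2],-0.14,0]
    - [[0,0,0],0,0]

```text
time_s: 33.17
ee_pos: [0.5801, 0.2182, 0.1738]
tool_rot: [2.41, 2.004, -0.04]
wrist_force: [0.6, -0.5, -3.5]
opening: 0.0108
```

```bash
python3 - <<'E'
from h import *
b=f2w(0,0)
plan([(b[0],b[1],.10,79)])
E
```

```text
tilt mrad world xy [-15. -22.] q [ 0.245  0.574  1.308 -0.019  1.279  0.434]
t 33.2 now [0.5801 0.2182 0.1738] 79.5 open 0.0108 F [ 0.6 -0.5 -3.5]
-> [ 0.584  0.207  0.1   79.   ] 2
  [[-0.4,0.3,3.7],0.00,J],
  [[-0.4,0.4,3.7],0.00,J],
```

apply_moves:
  steps:
    - [[-0.5,0.3,3.6],0.01,0]
    - [[-0.5,0.3,3.6],0,0]
    - [[0,0,0],0,0]

```text
time_s: 33.55
ee_pos: [0.5805, 0.2039, 0.0967]
tool_rot: [2.423, 1.991, -0.051]
wrist_force: [0.6, -0.3, -2.8]
opening: 0.0111
```

```bash
python3 - <<'E'
from h import *
b=f2w(0,0)
plan([(b[0],b[1],.06,79)])
print(w2f(robot.get_state()['ee_pos']))
E
```

```text
tilt mrad world xy [-22. -25.] q [ 0.223  0.646  1.406 -0.021  1.116  0.428]
t 33.5 now [0.5805 0.2039 0.0967] 78.8 open 0.0111 F [ 0.6 -0.3 -2.8]
-> [5.84e-01 2.07e-01 6.00e-02 7.90e+01] 1
  [[0.4,0.4,3.7],-0.00,J],
[-3.16110265 -3.45039212]
```

apply_moves:
  steps:
    - [[0.3,0.3,1.9],0,0]
    - [[0.2,0.3,1.8],0,0]
    - [[0,0,0],0,0]

```text
time_s: 33.92
ee_pos: [0.5881, 0.2065, 0.0588]
tool_rot: [2.424, 1.988, -0.048]
wrist_force: [-0.1, -0.9, -2.9]
opening: 0.0109
```

```bash
python3 - <<'E'
from h import *
b=f2w(0,0)
plan([(b[0],b[1],.033,79)])
print(w2f(robot.get_state()['ee_pos']))
c=snap('wrist')
cv2.imwrite('pics/w25.png',cv2.resize(c['image'][:,:,::-1],(640,480),interpolation=cv2.INTER_CUBIC))
E
```

```text
tilt mrad world xy [-20. -24.] q [ 0.224  0.702  1.416 -0.022  1.048  0.432]
t 33.9 now [0.5881 0.2065 0.0588] 78.7 open 0.0109 F [-0.1 -0.9 -2.9]
-> [5.84e-01 2.07e-01 3.30e-02 7.90e+01] 1
  [[0.0,-0.3,2.6],-0.00,J],
[3.75609693 0.49979961]
```

View pics/w25.png

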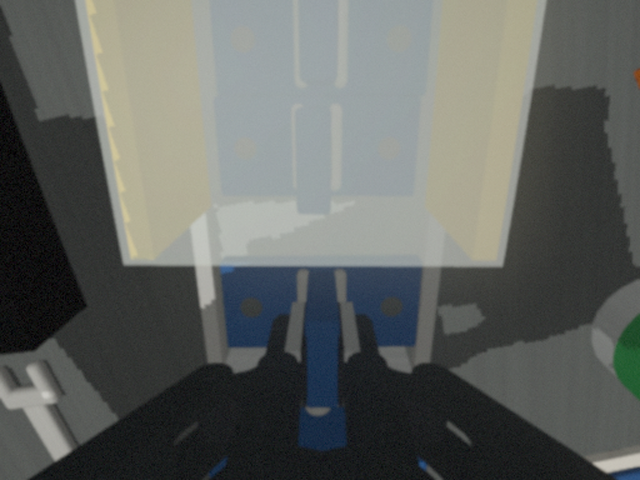

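apply_moves:
  steps:
    - [[0,-0.4,0.8],0,0]
    - [[0,-0.2,0.8],0,0]
    - [[0,0,1],0,0]
    - [[0,0,0.3],0,0]
    - [[0,0,0],0,0.4]
    - [[0,0,0],0,0.4]
    - [[0,0,0],0,0.4]
    - [[0,0,-4.8],0,0.4]
    - [[0,0,-4.8],0,0.5]
    - [[0,0,-4.8],0,0.5]
    - [[-2,-1.2,0],0.17,0.5]
    - [[-2.2,-0.8,0],0.17,0.5]

```text
time_s: 35.48
ee_pos: [0.5537, 0.1764, 0.1861]
tool_rot: [2.724, 1.537, -0.035]
wrist_force: [-0.5, -0.3, -0.3]
opening: 0.043
```

```bash
python3 - <<'E'
from h import *
k=f2w(-112.6,-180)
c=snap('wrist')
cv2.imwrite('pics/w26.png',cv2.resize(c['image'][:,:,::-1],(640,480),interpolation=cv2.INTER_CUBIC))
plan([(k[0],k[1],.165,-11)])
E
```

```text
tilt mrad world xy [-13. -24.] q [ 0.186  0.489  1.419 -0.023  1.25   0.744]
t 35.5 now [0.5524 0.1746 0.1867] 58.4 open 0.0425 F [-0.6 -1.   0.3]
-> [  0.439   0.051   0.165 -11.   ] 7
  [[-2.3,-0.5,0.4],0.17,J],
  [[-2.4,-0.0,0.4],0.17,J],
  [[-2.4,0.4,0.4],0.17,J],
  [[-2.3,0.8,0.4],0.17,J],
  [[-2.1,1.1,0.4],0.17,J],
  [[-1.9,1.5,0.4],0.17,J],
  [[-1.6,1.8,0.4],0.17,J],
```

View pics/w26.png

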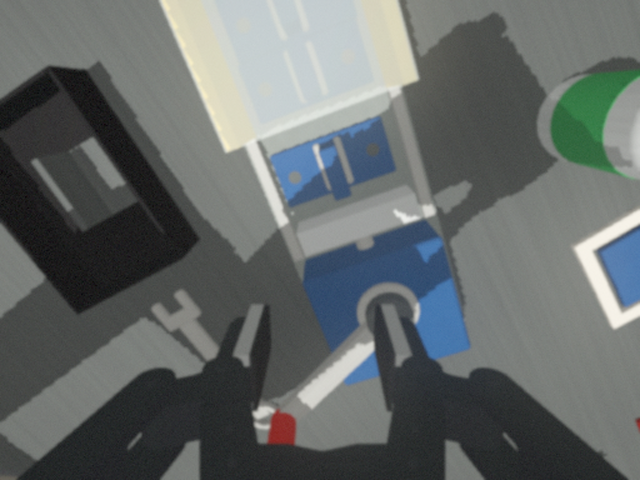

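Bracket 3 lies flat in the bay.

apply_moves:
  steps:
    - [[-2.3,-0.5,0.4],0.17,0.5]
    - [[-2.4,0,0.4],0.17,0.5]
    - [[-2.4,0.4,0.4],0.17,0.5]
    - [[-2.3,0.8,0.4],0.17,0.5]
    - [[-2.1,1.1,0.4],0.17,0.5]
    - [[-1.9,1.5,0.4],0.17,0.5]
    - [[-1.6,1.8,0.4],0.17,0.5]
    - [[0,0,0],0,0.5]

```text
time_s: 36.52
ee_pos: [0.4359, 0.0474, 0.1604]
tool_rot: [3.101, -0.307, -0.018]
wrist_force: [-0.5, 0.1, -0.4]
opening: 0.0426
```

```bash
python3 - <<'E'
from h import *
k=f2w(-112.6,-180)
plan([(k[0],k[1],.092,-11)])
c=snap('wrist')
cv2.imwrite('pics/w27.png',cv2.resize(c['image'][:,:,::-1],(640,480),interpolation=cv2.INTER_CUBIC))
E
```

```text
tilt mrad world xy [-14. -24.] q [-0.049  0.273  1.843 -0.028  1.039  1.734]
t 36.5 now [0.4359 0.0474 0.1604] -11.3 open 0.0426 F [-0.5  0.1 -0.4]
-> [  0.439   0.051   0.092 -11.   ] 2
  [[0.2,-0.3,3.4],-0.00,J],
  [[0.2,-0.3,3.4],-0.00,J],
```

View pics/w27.png

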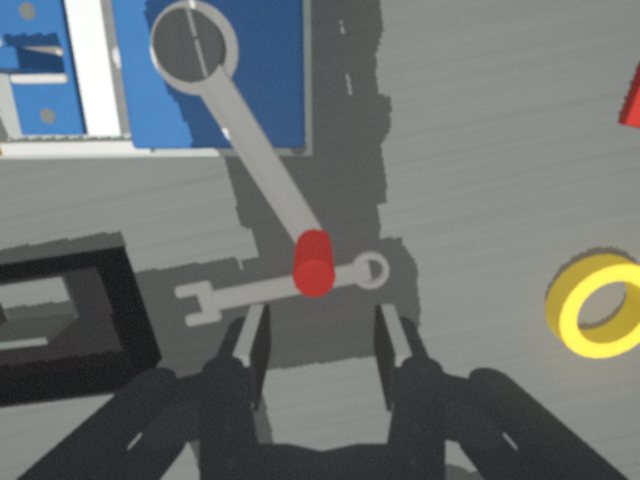

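apply_moves:
  steps:
    - [[0.2,-0.3,3.4],0,0.5]
    - [[0.2,-0.3,3.4],0,0.5]
    - [[0,0,0],0,0.35]
    - [[-1.2,-2,0],0,0.35]
    - [[-0.6,-2.2,0],0,0.35]
    - [[-0.3,-2.2,0],0,0.35]
    - [[0,-2.2,0],0,0.35]
    - [[0.6,-2.2,0],0,0.35]
    - [[0.9,-2,0],0,0.35]
    - [[0.8,-1,0],0,0.35]

```text
time_s: 37.83
ee_pos: [0.4615, 0.1833, 0.0913]
tool_rot: [3.081, -0.253, -0.053]
wrist_force: [-23.6, -33.1, 17.6]
opening: 0.0298
```

```bash
python3 - <<'E'
from h import *
P=np.array(robot.get_state()['ee_pos']);print(w2f(P))
plan([])
E
```

```text
[-116.0860963   -46.38320663]
tilt mrad world xy [-38. -47.] q [ 0.247  0.481  1.743 -0.044  0.967  2.007]
t 37.8 now [0.4615 0.1833 0.0913] -9.5 open 0.0298 F [-23.6 -33.1  17.6]
```

apply_moves:
  steps:
    - [[0.3,-0.8,0],0,0.35]

```text
time_s: 37.95
ee_pos: [0.4611, 0.1836, 0.0912]
tool_rot: [3.064, -0.244, -0.071]
wrist_force: [-12.8, -50.9, 13.0]
opening: 0.03
```

```bash
python3 - <<'E'
from h import *
P=np.array(robot.get_state()['ee_pos']);print(w2f(P))
plan([])
c=snap('wrist')
cv2.imwrite('pics/w28.png',cv2.resize(c['image'][:,:,::-1],(640,480),interpolation=cv2.INTER_CUBIC))
hsv=cv2.cvtColor(c['image'],cv2.COLOR_RGB2HSV);m=cv2.inRange(hsv,(0,190,120),(6,255,255));print(m.sum()/255)
E
```

```text
[-116.52843365  -46.18012323]
tilt mrad world xy [-51. -63.] q [ 0.255  0.49   1.728 -0.057  0.99   2.017]
t 38.0 now [0.4611 0.1836 0.0912] -9.2 open 0.03 F [-12.8 -50.9  13. ]
695.0
```

View pics/w28.png

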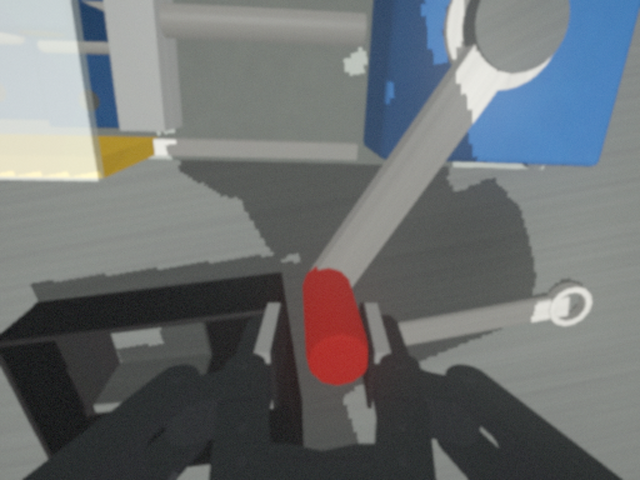

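At the stop: the force climbs without motion. I'll return the lever and then push against the rest stop to take out the tilt.

apply_moves:
  steps:
    - [[-0.9,2,0],0,0.4]
    - [[-0.6,2.2,0.2],0,0.4]
    - [[-0.2,2.2,0.2],0,0.4]
    - [[0.2,2.2,0.2],0,0.4]
    - [[0.6,2.2,0.2],0,0.4]
    - [[0.8,2,0.2],0,0.4]
    - [[0,0.7,0],0,0.4]
    - [[0,0,0],0,0.4]

```text
time_s: 39.0
ee_pos: [0.4445, 0.0449, 0.1006]
tool_rot: [3.061, -0.217, -0.057]
wrist_force: [0.4, -0.4, -1.3]
opening: 0.0341
```

```bash
python3 - <<'E'
from h import *
P=np.array(robot.get_state()['ee_pos']);print(w2f(P))
plan([])
c=snap('wrist')
cv2.imwrite('pics/w29.png',cv2.resize(c['image'][:,:,::-1],(640,480),interpolation=cv2.INTER_CUBIC))
E
```

```text
[-106.3447058 -185.4923018]
tilt mrad world xy [-42. -70.] q [-0.021  0.392  1.87  -0.089  0.923  1.746]
t 39.0 now [0.4445 0.0449 0.1006] -8.2 open 0.0341 F [ 0.4 -0.4 -1.3]
```

View pics/w29.png

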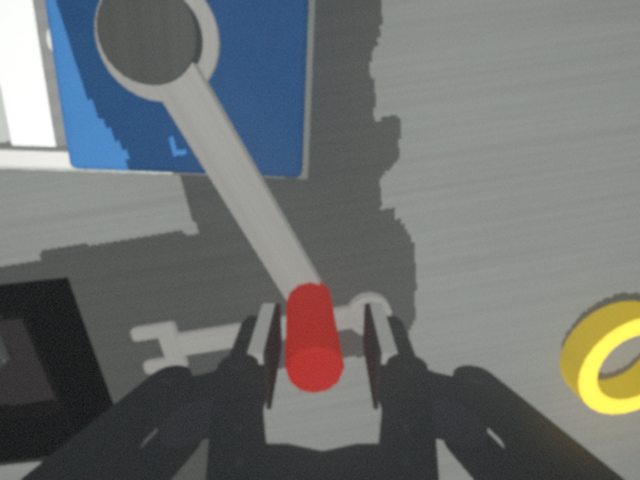

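apply_moves:
  steps:
    - [[-0.1,0.5,0],0,0.4]
    - [[-0.2,0.4,0],0,0.4]
    - [[-0.2,0.4,0],0,0.4]
    - [[-0.2,0.4,0],0,0.4]
    - [[-0.2,0.4,0],0,0.4]
    - [[-0.2,0.4,0],0,0.4]
    - [[-0.2,0.4,0],0,0.4]
    - [[-0.2,0.4,0],0,0.4]

```text
time_s: 40.05
ee_pos: [0.4394, 0.0421, 0.103]
tool_rot: [3.109, -0.23, -0.003]
wrist_force: [9.8, 20.4, -7.2]
opening: 0.0343
```

```bash
python3 - <<'E'
from h import *
plan([(.436,.045,.19,-9),(.392,-.39,.20,14.9)])
E
```

```text
tilt mrad world xy [ -3. -24.] q [-0.061  0.357  1.916 -0.031  0.871  1.677]
t 40.0 now [0.4394 0.0421 0.103 ] -8.5 open 0.0343 F [ 9.8 20.4 -7.2]
-> [ 0.436  0.045  0.19  -9.   ] 2
  [[-0.2,-0.0,-4.3],0.00,J],
  [[-0.2,-0.0,-4.3],0.00,J],
-> [ 0.392 -0.39   0.2   14.9  ] 8
  [[0.3,5.5,0.0],-0.05,J],
  [[0.0,5.5,0.0],-0.05,J],
  [[-0.3,5.5,0.0],-0.05,J],
  [[-0.5,5.4,0.0],-0.05,J],
  [[-0.8,5.4,0.0],-0.05,J],
  [[-1.1,5.4,0.0],-0.05,J],
  [[-1.4,5.3,0.0],-0.05,J],
  [[-1.7,5.2,0.0],-0.05,J],
```

apply_moves:
  steps:
    - [[0,-0.6,0],0,0.5]
    - [[-0.2,0,-4.3],0,0.5]
    - [[-0.2,0,-4.3],0,0.5]
    - [[0.3,5.5,0],-0.05,0.5]
    - [[0,5.5,0],-0.05,0.5]
    - [[-0.3,5.5,0],-0.05,0.5]
    - [[-0.5,5.4,0],-0.05,0.5]
    - [[-0.8,5.4,0],-0.05,0.5]
    - [[-1.1,5.4,0],-0.05,0.5]
    - [[-1.4,5.3,0],-0.05,0.5]
    - [[-1.7,5.2,0],-0.05,0.5]
    - [[0,0,0],0,0.5]

```text
time_s: 41.55
ee_pos: [0.3981, -0.3942, 0.2038]
tool_rot: [3.085, 0.438, -0.014]
wrist_force: [-0.4, 0.3, 0.3]
opening: 0.0429
```

```bash
python3 - <<'E'
from h import *
c=snap('wrist');blues(c);blues(c,True)
cv2.imwrite('pics/w30.png',cv2.resize(c['image'][:,:,::-1],(640,480),interpolation=cv2.INTER_CUBIC))
d=snap('top');cv2.imwrite('pics/t4.png',cv2.resize(d['image'][100:290,:400,::-1],None,fx=2,fy=2,interpolation=cv2.INTER_CUBIC));print('top');blues(d);blues(d,True)
plan([(.471,-.365,.075,14.7)])
E
```

```text
BLUE px [389. 142.] [ 471.2 -367.9] [43. 89.] yaw 104.5 
RED px [443.  28.] [ 554.9 -372.5] [80. 46.] yaw 71.5 EDGE
RED px [196.  91.] [ 464.1 -241.3] [90. 51.] yaw 68.9 
top
BLUE px [359. 184.] [782.2 -15.9] [69. 68.] yaw 4.8 
BLUE px [297. 297.] [566.1  93. ] [108. 115.] yaw 169.0 
BLUE px [549. 357.] [ 471.6 -365.7] [44. 90.] yaw 104.7 
RED px [481. 199.] [ 758.5 -242. ] [68. 67.] yaw 1.7 
RED px [481. 258.] [ 649.9 -241.4] [48. 89.] yaw 101.8 
RED px [549. 310.] [ 557.6 -366. ] [88. 48.] yaw 71.3 
RED px [480. 358.] [ 467.4 -240.5] [88. 43.] yaw 68.9 
tilt mrad world xy [ -5. -24.] q [-0.902  0.418  1.487 -0.021  1.221  0.392]
t 41.6 now [ 0.3986 -0.3908  0.2038] 16.3 open 0.0428 F [-0.4  0.3  0.4]
-> [ 0.471 -0.365  0.075 14.7  ] 3
  [[2.6,-0.2,4.3],0.01,J],
  [[2.6,-0.3,4.3],0.01,J],
  [[2.6,-0.3,4.3],0.01,J],
```

View pics/w30.png

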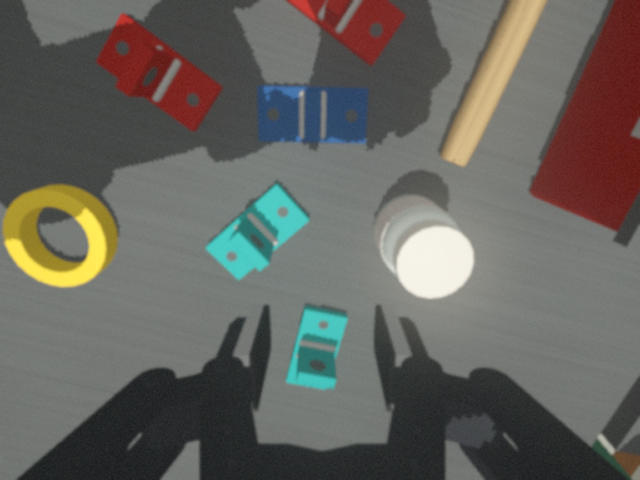

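View pics/t4.png

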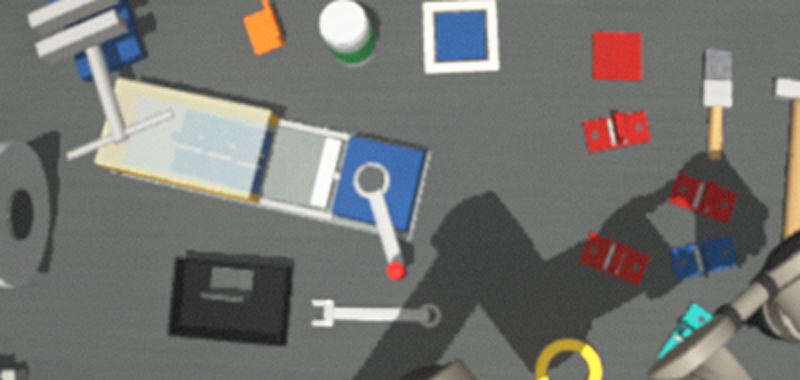

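```bash
python3 - <<'E'
from h import *
c=snap('wrist')
print('jar',onz(c,(435/1.25,260/1.25),.09))
plan([(.471,-.3665,.09,14.7)])
E
```

```text
jar [ 0.40272099 -0.4748254   0.09      ]
tilt mrad world xy [ -5. -24.] q [-0.901  0.417  1.488 -0.02   1.221  0.392]
t 41.7 now [ 0.3989 -0.39    0.2039] 16.3 open 0.0426 F [0.3 0.3 0.5]
-> [ 0.471 -0.366  0.09  14.7  ] 3
  [[2.6,-0.2,3.8],0.01,J],
  [[2.6,-0.2,3.8],0.01,J],
  [[2.6,-0.2,3.8],0.01,J],
```

apply_moves:
  steps:
    - [[3.9,-0.1,0.2],0.01,0.5]
    - [[3.9,0,0.2],0.01,0.5]
    - [[0,0,4],0.01,0.5]
    - [[0,0,4],0,0.5]
    - [[0,0,4],0,0.5]
    - [[0,0,0],0,0.5]

```text
time_s: 42.45
ee_pos: [0.4785, -0.3588, 0.079]
tool_rot: [3.09, 0.412, -0.011]
wrist_force: [0.2, 0.9, 0.6]
opening: 0.0426
```

```bash
python3 - <<'E'
from h import *
plan([(.471,-.3668,.018,14.6)])
E
```

```text
tilt mrad world xy [ -4. -25.] q [-0.761  0.619  1.517 -0.024  0.991  0.558]
t 42.5 now [ 0.4785 -0.3588  0.079 ] 15.2 open 0.0426 F [0.2 0.9 0.6]
-> [ 0.471 -0.367  0.018 14.6  ] 2
  [[-0.4,0.2,3.1],0.01,J],
  [[-0.4,0.2,3.1],0.01,J],
```

apply_moves:
  steps:
    - [[-0.9,0.6,1],0.01,0.5]
    - [[0,0,0],0,0.5]

```text
time_s: 42.7
ee_pos: [0.4724, -0.3676, 0.072]
tool_rot: [3.089, 0.398, -0.007]
wrist_force: [0.6, 0.6, 0.3]
opening: 0.0427
```

```bash
python3 - <<'E'
from h import *
plan([(.471,-.3668,.018,14.6)])
E
```

```text
tilt mrad world xy [ -1. -28.] q [-0.778  0.627  1.526 -0.025  0.97   0.55 ]
t 42.7 now [ 0.4724 -0.3676  0.072 ] 14.7 open 0.0427 F [0.6 0.6 0.3]
-> [ 0.471 -0.367  0.018 14.6  ] 1
  [[-0.1,-0.3,5.4],0.00,J],
```

apply_moves:
  steps:
    - [[-0.1,-0.1,2.7],0,0.5]
    - [[-0.1,0,2.7],0,0.5]
    - [[0,0,0],0,0]
    - [[0,0,0],0,0]
    - [[0,0,0],0,0]
    - [[0,0,-4],0,0]
    - [[0,0,-5],0,0]
    - [[0,0,-5],0,0]
    - [[0,0,0],0,0]

```text
time_s: 43.82
ee_pos: [0.4727, -0.3676, 0.1733]
tool_rot: [3.076, 0.393, 0.011]
wrist_force: [0.6, -0.1, -3.1]
opening: 0.0107
```

```bash
python3 - <<'E'
from h import *
b=f2w(0,0)
plan([(.55,-.1,.20,40),(b[0]+.01,b[1]-.005,.18,78)])
c=snap('wrist')
cv2.imwrite('pics/w31.png',cv2.resize(c['image'][:,:,::-1],(640,480),interpolation=cv2.INTER_CUBIC))
E
```

```text
tilt mrad world xy [ 12. -40.] q [-0.778  0.506  1.43  -0.022  1.169  0.546]
t 43.8 now [ 0.4727 -0.3676  0.1733] 14.6 open 0.0107 F [ 0.6 -0.1 -3.1]
-> [ 0.55 -0.1   0.2  40.  ] 5
  [[2.8,-4.8,-0.7],-0.09,J],
  [[3.3,-4.5,-0.7],-0.09,J],
  [[3.6,-4.2,-0.7],-0.09,J],
  [[4.0,-3.8,-0.7],-0.09,J],
  [[4.3,-3.5,-0.7],-0.09,J],
-> [ 0.594  0.202  0.18  78.   ] 6
  [[3.8,-3.4,0.1],-0.11,J],
  [[4.2,-2.9,0.1],-0.11,J],
  [[4.5,-2.5,0.1],-0.11,J],
  [[4.7,-2.0,0.1],-0.11,J],
  [[4.9,-1.4,0.1],-0.11,J],
  [[5.0,-0.9,0.1],-0.11,J],
```

View pics/w31.png

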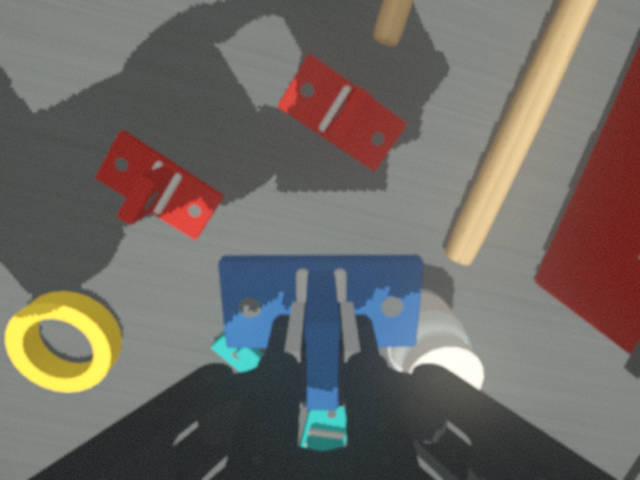

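apply_moves:
  steps:
    - [[2.8,-4.8,-0.8],-0.09,0]
    - [[3.3,-4.5,-0.8],-0.09,0]
    - [[3.6,-4.2,-0.8],-0.09,0]
    - [[4,-3.8,-0.8],-0.09,0]
    - [[4.3,-3.5,-0.8],-0.09,0]
    - [[3.8,-3.4,0],-0.11,0]
    - [[4.2,-2.9,0],-0.11,0]
    - [[4.5,-2.5,0],-0.11,0]
    - [[4.7,-2,0],-0.11,0]
    - [[4.9,-1.4,0],-0.11,0]
    - [[4.4,-0.6,0],-0.11,0]
    - [[0,0,0],0,0]

```text
time_s: 45.38
ee_pos: [0.5782, 0.2169, 0.1711]
tool_rot: [2.398, 2.015, -0.063]
wrist_force: [-0.2, -1.0, -3.5]
opening: 0.0104
```

```bash
python3 - <<'E'
from h import *
b=f2w(0,0)
plan([(b[0],b[1],.10,79)])
E
```

```text
tilt mrad world xy [-25. -32.] q [ 0.247  0.58   1.306 -0.026  1.288  0.428]
t 45.4 now [0.5782 0.2169 0.1711] 80.1 open 0.0104 F [-0.2 -1.  -3.5]
-> [ 0.584  0.207  0.1   79.   ] 2
  [[-0.3,0.5,3.6],0.01,J],
  [[-0.3,0.5,3.6],0.01,J],
```

apply_moves:
  steps:
    - [[-0.4,0.5,3.5],0.01,0]
    - [[-0.4,0.5,3.5],0.01,0]
    - [[0,0,0],0,0]

```text
time_s: 45.75
ee_pos: [0.5826, 0.2028, 0.0958]
tool_rot: [2.422, 1.99, -0.073]
wrist_force: [-0.3, -0.6, -2.2]
opening: 0.011
```

```bash
python3 - <<'E'
from h import *
b=f2w(0,0)
plan([(b[0],b[1],.06,79)])
print(w2f(robot.get_state()['ee_pos']))
E
```

```text
tilt mrad world xy [-32. -35.] q [ 0.224  0.657  1.389 -0.029  1.135  0.433]
t 45.8 now [0.5826 0.2028 0.0958] 78.8 open 0.011 F [-0.3 -0.6 -2.2]
-> [5.84e-01 2.07e-01 6.00e-02 7.90e+01] 1
  [[0.6,0.2,3.6],-0.00,J],
[-0.89012043 -4.10421105]
```

apply_moves:
  steps:
    - [[0.3,0.1,1.8],0,0]
    - [[0.3,0.1,1.8],0,0]
    - [[0,0,0],0,0]

```text
time_s: 46.12
ee_pos: [0.5855, 0.2069, 0.0589]
tool_rot: [2.423, 1.987, -0.071]
wrist_force: [-0.5, -0.4, -3.0]
opening: 0.0109
```

```bash
python3 - <<'E'
from h import *
b=f2w(0,0)
plan([(b[0],b[1],.033,79)])
print(w2f(robot.get_state()['ee_pos']))
c=snap('wrist')
cv2.imwrite('pics/w32.png',cv2.resize(c['image'][:,:,::-1],(640,480),interpolation=cv2.INTER_CUBIC))
E
```

```text
tilt mrad world xy [-30. -34.] q [ 0.23   0.705  1.41  -0.03   1.064  0.442]
t 46.1 now [0.5855 0.2069 0.0589] 78.8 open 0.0109 F [-0.5 -0.4 -3. ]
-> [5.84e-01 2.07e-01 3.30e-02 7.90e+01] 1
  [[0.1,-0.1,2.6],-0.00,J],
[1.09711027 0.39936288]
```

View pics/w32.png

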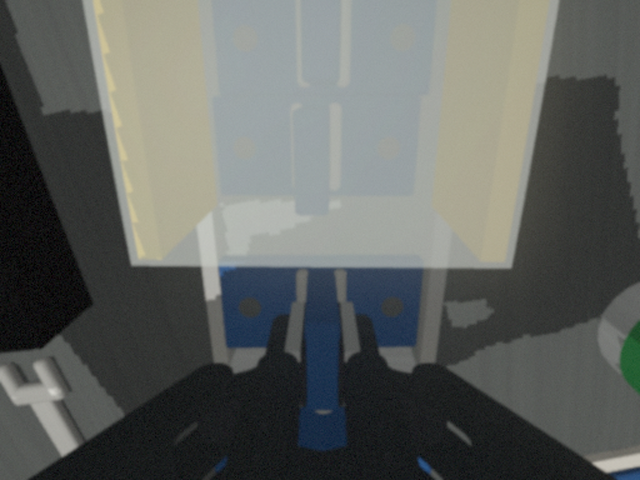

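apply_moves:
  steps:
    - [[0.1,-0.1,1.5],0,0]
    - [[0,0,1.1],0,0]
    - [[0,0,0.3],0,0]
    - [[0,0,0],0,0.4]
    - [[0,0,0],0,0.4]
    - [[0,0,0],0,0.4]
    - [[0,0,-4.8],0,0.4]
    - [[0,0,-4.8],0,0.5]
    - [[0,0,-4.8],0,0.5]
    - [[-2,-1.2,0],0.17,0.5]
    - [[-2.2,-0.8,0],0.17,0.5]

```text
time_s: 47.55
ee_pos: [0.5576, 0.1778, 0.1845]
tool_rot: [2.721, 1.535, -0.06]
wrist_force: [0.2, -0.6, -1.1]
opening: 0.0425
```

```bash
python3 - <<'E'
from h import *
k=f2w(-112.6,-180)
c=snap('wrist')
cv2.imwrite('pics/w33.png',cv2.resize(c['image'][:,:,::-1],(640,480),interpolation=cv2.INTER_CUBIC))
plan([(k[0],k[1],.165,-11)])
E
```

```text
tilt mrad world xy [-26. -35.] q [ 0.191  0.507  1.395 -0.031  1.272  0.752]
t 47.6 now [0.5563 0.1761 0.185 ] 58.4 open 0.0426 F [ 0.1 -0.2  0.7]
-> [  0.439   0.051   0.165 -11.   ] 7
  [[-2.4,-0.5,0.4],0.17,J],
  [[-2.4,-0.1,0.4],0.17,J],
  [[-2.4,0.3,0.4],0.17,J],
  [[-2.3,0.8,0.4],0.17,J],
  [[-2.1,1.1,0.4],0.17,J],
  [[-1.9,1.5,0.4],0.17,J],
  [[-1.6,1.8,0.4],0.17,J],
```

View pics/w33.png

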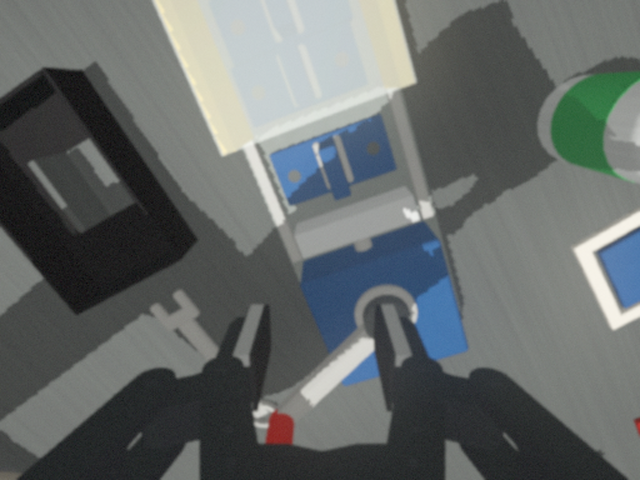

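apply_moves:
  steps:
    - [[-2.4,-0.5,0.4],0.17,0.5]
    - [[-2.4,-0.1,0.4],0.17,0.5]
    - [[-2.4,0.3,0.4],0.17,0.5]
    - [[-2.3,0.7,0.4],0.17,0.5]
    - [[-2.1,1.1,0.4],0.17,0.5]
    - [[-1.9,1.5,0.4],0.17,0.5]
    - [[-1.6,1.8,0.4],0.17,0.5]
    - [[0,0,0],0,0.5]

```text
time_s: 48.6
ee_pos: [0.4369, 0.0504, 0.1618]
tool_rot: [3.09, -0.306, -0.035]
wrist_force: [1.0, 0.2, -0.1]
opening: 0.0426
```

```bash
python3 - <<'E'
from h import *
k=f2w(-112.6,-180)
plan([(k[0],k[1],.092,-11)])
c=snap('wrist')
cv2.imwrite('pics/w34.png',cv2.resize(c['image'][:,:,::-1],(640,480),interpolation=cv2.INTER_CUBIC))
E
```

```text
tilt mrad world xy [-26. -34.] q [-0.034  0.281  1.827 -0.04   1.059  1.754]
t 48.6 now [0.4369 0.0504 0.1618] -11.3 open 0.0426 F [ 1.   0.2 -0.1]
-> [  0.439   0.051   0.092 -11.   ] 2
  [[0.2,-0.2,3.5],-0.00,J],
  [[0.2,-0.2,3.5],-0.00,J],
```

View pics/w34.png

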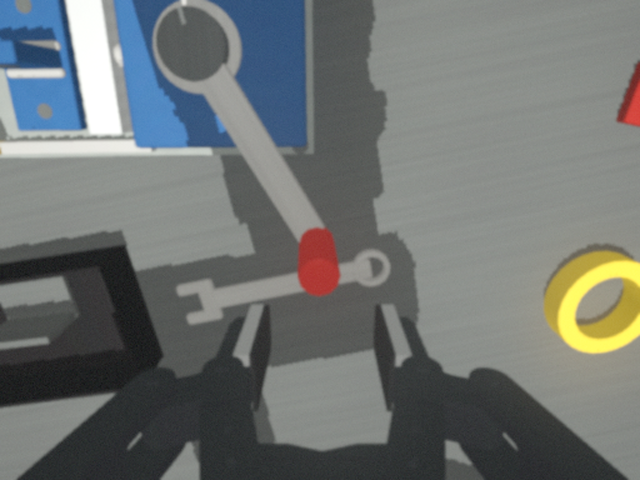

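apply_moves:
  steps:
    - [[0.2,-0.2,3.4],0,0.5]
    - [[0.1,-0.2,3.4],0,0.5]
    - [[0,0,0],0,0.35]
    - [[-1.2,-2,0],0,0.35]
    - [[-0.6,-2.2,0],0,0.35]
    - [[-0.3,-2.2,0],0,0.35]
    - [[0,-2.2,0],0,0.35]
    - [[0.6,-2.2,0],0,0.35]
    - [[0.9,-2,0],0,0.35]
    - [[0.8,-1,0],0,0.35]

```text
time_s: 49.9
ee_pos: [0.4608, 0.1831, 0.092]
tool_rot: [3.068, -0.252, -0.068]
wrist_force: [-26.4, -33.6, 17.3]
opening: 0.03
```

```bash
python3 - <<'E'
from h import *
P=np.array(robot.get_state()['ee_pos']);print(w2f(P))
plan([])
E
```

```text
[-116.71836589  -46.74566178]
tilt mrad world xy [-49. -59.] q [ 0.252  0.486  1.731 -0.054  0.987  2.018]
t 49.9 now [0.4608 0.1831 0.092 ] -9.5 open 0.03 F [-26.4 -33.6  17.3]
```

apply_moves:
  steps:
    - [[0.3,-0.8,0],0,0.35]
    - [[0,-0.6,0],0,0.35]

```text
time_s: 50.15
ee_pos: [0.4594, 0.1821, 0.092]
tool_rot: [3.036, -0.236, -0.096]
wrist_force: [0.6, -36.8, -2.6]
opening: 0.0301
```

```bash
python3 - <<'E'
from h import *
P=np.array(robot.get_state()['ee_pos']);print(w2f(P))
plan([])
c=snap('wrist')
cv2.imwrite('pics/w35.png',cv2.resize(c['image'][:,:,::-1],(640,480),interpolation=cv2.INTER_CUBIC))
E
```

```text
[-117.93106774  -48.01617596]
tilt mrad world xy [-70. -90.] q [ 0.266  0.5    1.71  -0.08   1.024  2.036]
t 50.1 now [0.4594 0.1821 0.092 ] -9.0 open 0.0301 F [  0.6 -36.8  -2.6]
```

View pics/w35.png

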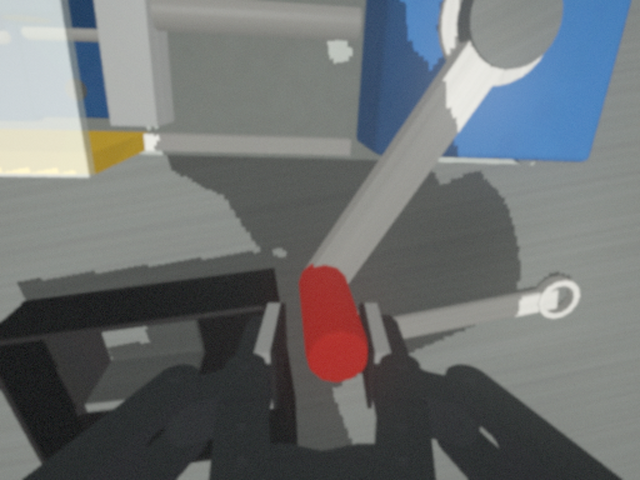

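Fourth stroke is at the stop. I'll bring the lever back, open the jaws and withdraw.

apply_moves:
  steps:
    - [[-0.9,2,0],0,0.4]
    - [[-0.6,2.2,0.1],0,0.4]
    - [[-0.2,2.2,0.1],0,0.4]
    - [[0.2,2.2,0.1],0,0.4]
    - [[0.6,2.2,0.1],0,0.4]
    - [[0.8,2,0.1],0,0.4]
    - [[0,0.7,0],0,0.5]
    - [[0,0,0],0,0.5]

```text
time_s: 51.2
ee_pos: [0.4444, 0.0447, 0.1101]
tool_rot: [3.034, -0.211, -0.081]
wrist_force: [-0.2, 0.3, 0.2]
opening: 0.0429
```

```bash
python3 - <<'E'
from h import *
P=np.array(robot.get_state()['ee_pos']);print(w2f(P))
plan([(P[0],P[1],.19,-9),(.40,-.1,.25,-9)])
c=snap('wrist')
cv2.imwrite('pics/w36.png',cv2.resize(c['image'][:,:,::-1],(640,480),interpolation=cv2.INTER_CUBIC))
E
```

```text
[-106.44615521 -185.71782045]
tilt mrad world xy [-60. -95.] q [-0.004  0.388  1.844 -0.116  0.972  1.773]
t 51.2 now [0.4444 0.0447 0.1101] -8.1 open 0.0429 F [-0.2  0.3  0.2]
-> [ 0.444  0.045  0.19  -9.   ] 2
  [[-0.2,0.4,-4.0],0.01,J],
  [[-0.2,0.4,-4.0],0.01,J],
-> [ 0.4  -0.1   0.25 -9.  ] 3
  [[-0.8,5.2,-1.4],-0.00,J],
  [[-0.8,5.2,-1.4],-0.00,J],
  [[-0.8,5.2,-1.4],-0.00,J],
```

View pics/w36.png

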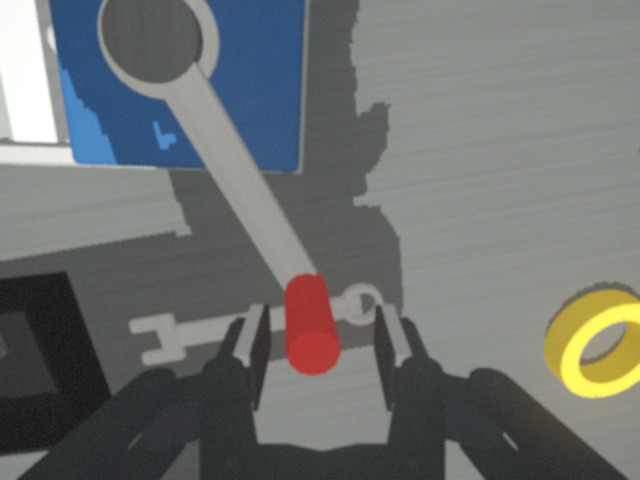

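apply_moves:
  steps:
    - [[-0.1,0.3,-4],0,0.5]
    - [[-0.2,0.4,-4],0,0.5]
    - [[-0.8,5.2,-1.4],0,0.5]
    - [[-0.8,5.2,-1.4],0,0.5]
    - [[-0.8,5.2,-1.4],0,0.5]
    - [[0,0,0],0,0.5]

```text
time_s: 52.0
ee_pos: [0.4034, -0.099, 0.2547]
tool_rot: [3.035, -0.192, -0.078]
wrist_force: [-0.1, 0.5, 0.2]
opening: 0.0429
```

```bash
python3 - <<'E'
from h import *
d=snap('top');cv2.imwrite('pics/t5.png',cv2.resize(d['image'][:,:,::-1],(800,600),interpolation=cv2.INTER_CUBIC))
cv2.imwrite('pics/t5f.png',cv2.resize(d['image'][130:250,40:220,::-1],None,fx=4.4,fy=4.4,interpolation=cv2.INTER_CUBIC))
blues(d);blues(d,True)
s=snap('scene');cv2.imwrite('pics/s5.png',cv2.resize(s['image'][100:290,:,::-1],None,fx=1.5625,fy=1.5625,interpolation=cv2.INTER_CUBIC))
for y in [61,72,116,160,204,257]:
    w=f2w(0,y);print(y,(proj(d,[w[0],w[1],.022])[0]-[40,130])*4.4)
plan([])
E
```

```text
BLUE px [359. 184.] [782.3 -15.9] [69. 68.] yaw 5.2 
BLUE px [296. 297.] [566.   92.8] [109. 115.] yaw 169.2 
RED px [481. 199.] [ 758.4 -241.9] [68. 66.] yaw 1.7 
RED px [481. 258.] [ 649.8 -240.9] [48. 89.] yaw 101.8 
RED px [549. 310.] [ 557.5 -366. ] [88. 48.] yaw 71.6 
RED px [480. 357.] [ 468.4 -240.4] [89. 45.] yaw 68.7 
61 [385.6612914  213.81767729]
72 [369.43930459 210.27597297]
116 [305.04161641 196.20732878]
160 [241.48742367 182.30858967]
204 [178.85511206 168.59677552]
257 [104.74612329 152.35244398]
tilt mrad world xy [-59. -94.] q [-0.337  0.144  1.734 -0.113  1.291  1.39 ]
t 52.1 now [ 0.4033 -0.0966  0.2532] -7.2 open 0.0423 F [-0.2 -0.1  0.2]
```

View pics/t5.png

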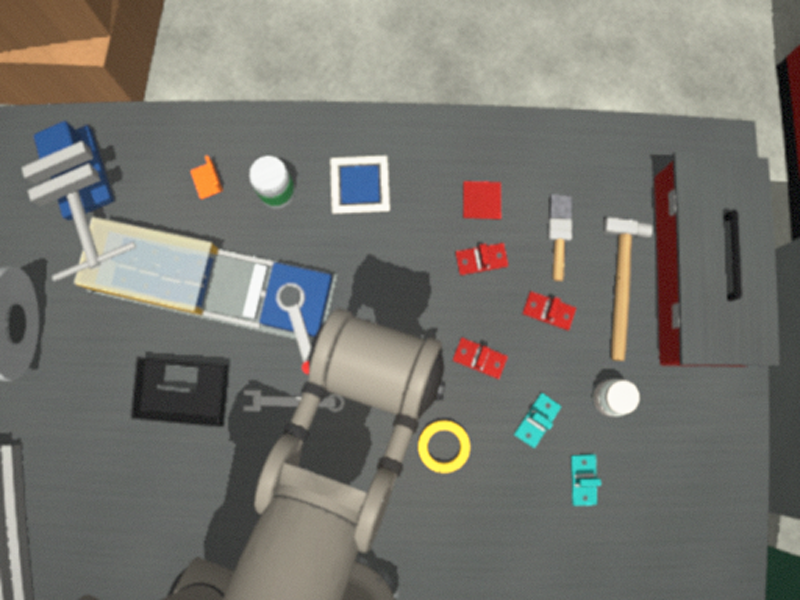

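View pics/t5f.png

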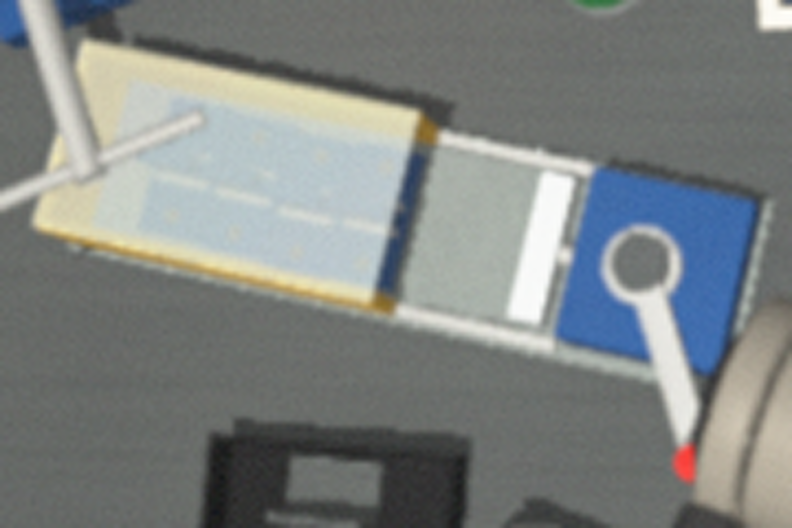

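View pics/s5.png

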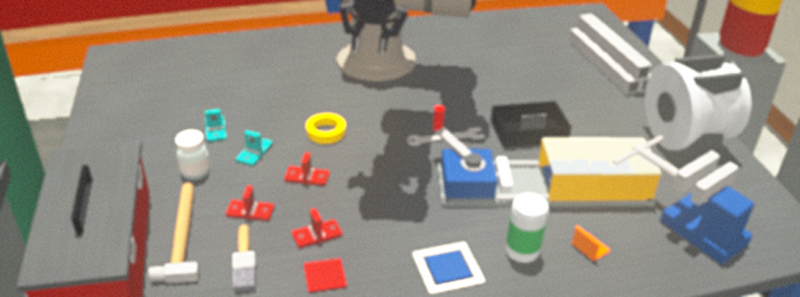

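```bash
python3 - <<'E'
from h import *
d=snap('top');im=d['image'].astype(float)
for x in (-30,-15,15,30):
    pr=[]
    for y in np.arange(30,60,1.):
        w=f2w(x,y);u,v=proj(d,[w[0],w[1],.022])[0]
        p=cv2.getRectSubPix(d['image'],(1,1),(float(u),float(v)))[0,0].astype(int);pr.append(int(p[2]-p[0]))
    print(x,pr)
# holes via lug top edges (z .067) : sample whole centre line for lugs
E
```

```text
-30 [0, 1, 1, 0, 0, 0, -1, -1, -1, -1, -1, 1, 2, 2, 6, 12, 18, 26, 35, 43, 47, 48, 48, 46, 41, 36, 31, 27, 23, 21]
-15 [0, 1, 1, 2, 1, 1, 1, 1, 0, 0, 0, -1, 1, 4, 7, 14, 20, 28, 34, 38, 42, 42, 41, 38, 34, 28, 23, 20, 18, 15]
15 [0, 2, 1, 1, 1, 0, -1, -2, -1, -2, -1, 1, 2, 3, 8, 13, 19, 27, 34, 41, 43, 44, 45, 42, 38, 34, 29, 23, 18, 17]
30 [-2, -2, -1, -1, 1, 1, 0, -1, -2, -2, -1, 0, 2, 4, 7, 13, 19, 25, 31, 37, 42, 44, 46, 45, 39, 32, 28, 24, 20, 17]
```

```bash
python3 - <<'E'
from h import *
print(robot.hand_in())
E
```

```text
the job is handed in; nothing more can be done
None
```

I moved the angle-iron offcut to the scrap tray first. The plate in the frame is blue, so I then fed all four blue brackets, one at a time. Each lever stroke went to its stop (force rose to about 35–50 N without further motion), and I brought the lever back to rest every time. I handed the job in at about 52 s of the 210 s allowed; hand-in gives no verdict.

My last checks, from the top camera and part of the scene and wrist views, showed:
- **Brackets in the tunnel:** all four lie in a row. The last one's near edge is at about 46 mm feeder y, so its centre is near 68 mm against the 61 mm minimum. The edge measured the same across the bracket's width, so it sits square.
- **Red brackets:** all three are upright and within about 1 mm of where they started.
- **Other items:** the offcut is in the tray. I saw no movement of the bystanders, turquoise look-alikes or orange angle, judged by eye only.
- **Lever and arm:** the lever is at rest and the gripper is clear of everything. The arm partly hid the knob in the final top view, so the rest position comes from the wrist view just before I withdrew.

No check failed or disagreed. Pushing against the stop tilted the tool by up to about 6 degrees. After strokes two and three I took most of that out by pressing lightly on the lever's rest stop; after the last stroke I left it.

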